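# Test the two key hangers and slide the sound one home on the rail

### The arm

A 7-joint arm with a two-finger parallel gripper is mounted at the origin on a cart in front of the work surface, level with it; the furniture and walls round the work are solid. World frame = base frame: x ahead of the robot, y to its left, z up, the work surface at z = 0. Lengths are in m, angles in rad, forces in N, time in s.
With the tool pointing down it reaches from about 0.425 to 0.825 m from the base axis. Payload 3.6 kg.
Tool frame: the origin (TCP) lies on the centre line of the jaws, within the pads' length; the fingertips stand 11 mm ahead of it and the grasp point (between the pads) lies 8 mm behind it; z points along the fingers, y is the direction in which the jaws open and shut (so a half turn about z gives the same grasp; the last joint's range is limited). The gripper opens to 93 mm and grips with 3 to 60 N. Pads are 15 mm wide; open, the fingers measure 128 mm over their backs; the gripper's body (75 mm by 188 mm) begins 65 mm behind the grasp point.
Start: joints at [-0.747, 0.615, -0.013, 1.423, 0.008, 1.103, -0.04], TCP at [0.489, 0.429, 0.23] pointing down, gripper open.
Joint ranges: [-3.12, 3.12], [-0.3, 2.06], [-1.34, 1.32], [0.26, 2.42], [-1.36, 4.5], [0.01, 1.98], [-2.84, 2.84]. Speed limits (rad/s): [2.79, 2.79, 3.14, 3.14, 3.14, 3.14, 3.14].

### API

Orientations are given as a rotation vector (axis times angle).
In Python, from plant import read_state, vision, job gives the robot as it stands.
- The arm moves only by the tool move_arm, never from a script. Its argument "steps" is text: rows parted by semicolons, each of 7 numbers parted by spaces: the turn, a rotation vector about the tool's x, y, z in degrees, then the shift along the tool's x, y, z in cm, then the closure, from 0 (fully open) to 1 (shut). A call has 1 to 10 rows; each row shifts and turns the pose as measured when the row begins, along the tool's axes as they then stand; what a row does not reach is not made up. A row lasts 1/10 s, in which the tool goes at most 50 mm and 8.59 degrees, less where a joint would pass 70% of its speed; a pose out of reach is approached as far as the arm can. A call with a gripper value outside its range is refused whole. The fingers move at their own pace and stop on an object; "force" is the grip in N (left out, the last holds). Time passes only in rows, so rows that do not move let the fingers close. It gives the time, the measured TCP pose, the force and the opening at its end, in the units of the state.
- read_state(): the state, without advancing time (a new reading comes with each control period).
- vision.capture(name): name is "side" or "top" or "wrist"; returns a dict with "color" (384x512x3 uint8, red, green, blue), "K" (3x3 intrinsics, pixels), "eye" and "attitude" of the camera in the world. Camera axes: x right, y down, z forward; pixel columns grow to the right and rows downward; lengths in m; the calibration is good to about 2 mm. The wrist camera is an equidistant fisheye: a pixel r from the principal point sees the ray r / f radians off the axis. A picture is of the moment at which its call begins. There is no depth.
- job.job_done(): hands the job in, once; it reports no verdict.
The state is a dict: "time": time; "joint_positions": joint angles; "joint_velocities": joint speeds; "joint_efforts": joint torques, N m; "eef_pos": TCP position; "tool_rot": TCP orientation; "ft_force": force on the tool from outside, world axes, zero at the start; "torque": the same for the moment, N m; "opening": finger opening in m.
Only numpy, scipy, OpenCV 4.12 (cv2) and the standard library are available. Lean on these libraries where they do the work, as an engineer would, in place of code of your own. Each camera call takes 0.05 s, during which the arm holds its last target.

### The job

Click the button of each of the two key hangers where they stand, first the left one, then the right one, to find the one whose button stays down. Slide that hanger, button still down, into the sloping rail from the rail's open end, all the way home against the end stop, and stand the one whose button pops back up upright in the white tray. Leave the other things on the worktop where they are.

Things in the scene. Friction and masses are not known exactly. Their poses are not given: they have to be found in the camera images.
- hanger_1_mid (a point): key hanger, one of two alike, 0.17 kg, upright on its foot. This point: on its centre line, 33 mm above the underside. x across, y along (at the start within 0.35 rad of the robot's left), z up. Foot plate 36 x 44 x 6 mm (x, y, z); neck 14 x 30 up to 18; grey grip block 24 x 34 from 18 to 56 above the underside: grip its x faces; wire hook out to 37 at its -y end. Which one stands left varies
- hanger_1_button (a joint): push button of hanger 1: 0 up, 0.006 m fully pressed, with 2 to 4 N. A sound button stays down when let go; a faulty one springs back to 0
- hanger_1_button_top (a point): centre of the top face of hanger 1's round black button, 18 mm across, on top of the grip block: 66 mm above the hanger's underside when up, 60 when down
- hanger_2_mid (a point): the other key hanger, same shape, sizes, point and axes as hanger 1; one of the two has a faulty button and only a press shows which
- hanger_2_button (a joint): push button of hanger 2: 0 up, 0.006 m fully pressed, with 2 to 4 N. A sound button stays down when let go; a faulty one springs back to 0
- hanger_2_button_top (a point): centre of the top face of hanger 2's round black button, 18 mm across, on top of the grip block: 66 mm above the hanger's underside when up, 60 when down
- track: aluminium C-shaped track on a fixed dark stand, its face leaning 30 degrees from level, towards the robot. Origin: middle of its inner floor, 62 mm above the worktop; x up the slope, y along the track to its closed end (robot's left), z out of the face. Floor from y = -115 to 90 mm. Side walls 40 apart, 9 high, with lips over them (z 9 to 13) that leave a slot 22 wide
- track_mouth (a point): the open end of the track, on its floor, 60 mm from the track's origin in its -y: walls and lips begin here and run on to the stop, so a foot goes under the lips only from here, sliding in +y. Before it 55 mm of floor is open from above, with guides 9 mm high flaring to 58 apart 25 mm out; the lips' turned-up ends reach 10 mm out, 11 to 18 above the floor
- track_home (a point): where the underside centre of a hanger lies when fully home: on the track's floor, 62 mm from the track's origin in its +y, 22 mm before the face of the end stop (14 mm high)
- tray: low white open tray for faulty parts, fixed: 125 x 150 x 22 outside (x, y, z), walls and floor 4 thick. Origin: centre of its underside on the worktop; z up
- tape_1: roll of tape, a bystander, loose; origin at the centre of its underside
- pegs_3: wooden clothes peg, a bystander, loose; origin at the centre of its underside
- pen_1: pen, a bystander, loose; origin at the centre of its underside
- pegs_4: white clothes peg, a bystander, loose; origin at the centre of its underside
- pegs_5: wooden clothes peg, a bystander, loose; origin at the centre of its underside
- bottle_2: dropper bottle, a bystander, loose; origin at the centre of its underside
Not all that is in view belongs to the job. What is shaped like the part that bears hanger_1_mid but purple is not meant.

How it is judged:
On the way, in this order (a step that is already met when the one before it is completed fails the run):
1. the button of the left hanger is pressed down where it stands (((world y of hanger_1_mid above -0.08 m and value of joint hanger_1_button above 0.005 m and distance of hanger_1_mid from where it was at the start of the episode below 0.03 m) or (world y of hanger_2_mid above -0.08 m and value of joint hanger_2_button above 0.005 m and distance of hanger_2_mid from where it was at the start of the episode below 0.03 m))), for 0.05 s.
2. then the button of the right hanger is pressed down where it stands (((world y of hanger_1_mid below -0.08 m and value of joint hanger_1_button above 0.005 m and distance of hanger_1_mid from where it was at the start of the episode below 0.03 m) or (world y of hanger_2_mid below -0.08 m and value of joint hanger_2_button above 0.005 m and distance of hanger_2_mid from where it was at the start of the episode below 0.03 m))), for 0.05 s.
3. the hanger whose button stayed down is in the track, against the end stop (((value of joint hanger_1_button above 0.0045 m and y of hanger_1_mid in the frame of track between 0.057 and 0.067 m and x of hanger_1_mid in the frame of track between -0.008 and 0.008 m and z of hanger_1_mid in the frame of track between 0.029 and 0.039 m and angle between the z axis of hanger_1_mid and the z axis of track, either way round below 0.2 rad) or (value of joint hanger_2_button above 0.0045 m and y of hanger_2_mid in the frame of track between 0.057 and 0.067 m and x of hanger_2_mid in the frame of track between -0.008 and 0.008 m and z of hanger_2_mid in the frame of track between 0.029 and 0.039 m and angle between the z axis of hanger_2_mid and the z axis of track, either way round below 0.2 rad))), for 0.2 s.
At the end, for the whole second after the job is handed in: One hanger, its button still down (more than 4.5 of 6 mm), sits in the track under the lips with its centre within 5 mm of fully home, its z axis within 0.2 rad of the track's; the other, its button up, stands upright (within 0.2 rad) on the floor of the tray; both released (((value of joint hanger_1_button above 0.0045 m and y of hanger_1_mid in the frame of track between 0.057 and 0.067 m and x of hanger_1_mid in the frame of track between -0.008 and 0.008 m and z of hanger_1_mid in the frame of track between 0.029 and 0.039 m and angle between the z axis of hanger_1_mid and the z axis of track, either way round below 0.2 rad and angle between hanger_2_mid's own z axis and vertical below 0.2 rad and z of hanger_2_mid in the frame of tray below 0.043 m and value of joint hanger_2_button below 0.0015 m and x of hanger_2_mid in the frame of tray between -0.055 and 0.055 m and y of hanger_2_mid in the frame of tray between -0.068 and 0.068 m) or (value of joint hanger_2_button above 0.0045 m and y of hanger_2_mid in the frame of track between 0.057 and 0.067 m and x of hanger_2_mid in the frame of track between -0.008 and 0.008 m and z of hanger_2_mid in the frame of track between 0.029 and 0.039 m and angle between the z axis of hanger_2_mid and the z axis of track, either way round below 0.2 rad and angle between hanger_1_mid's own z axis and vertical below 0.2 rad and z of hanger_1_mid in the frame of tray below 0.043 m and value of joint hanger_1_button below 0.0015 m and x of hanger_1_mid in the frame of tray between -0.055 and 0.055 m and y of hanger_1_mid in the frame of tray between -0.068 and 0.068 m))); the robot touches nothing.
It fails at once if another thing on the worktop is shifted by more than 30 mm (distance of any of tape_1, pegs_3, pen_1, pegs_4, pegs_5, bottle_2 from where it was at the start of the episode above 0.03 m).
It also fails if it takes over 64 s, if anything falls off the work surface, if the arm or the gripper's body presses on something with over 40 N, if the wrist force passes 120 N, or if a joint passes its speed limit or range.

## Working session

There is one attempt and no reset: what is moved stays moved. The work goes in short steps, Python scripts to look and compute and a tool call to move; the robot and the scene stay as the last step left them, time stands still between calls to the robot, and variables do not carry over. Pictures are saved under pics/ and viewed, and the job is handed in when it is done.

Besides the shell and the picture viewer there is one more tool, called as a command line: name --argument value ..., lists and objects as JSON in quotes. move_arm: Moves the arm, as the interface text tells. Its arguments: {"type":"object","properties":{"steps":{"type":"string"},"force":{"type":"number"}},"required":["steps"]}

```bash
ls; mkdir -p pics; python3 - <<'E'
from plant import read_state, vision
import cv2
print(read_state())
for n in ["side","top","wrist"]:
    c=vision.capture(n); cv2.imwrite(f"pics/{n}0.png",c["color"][:,:,::-1]); print(n,c["K"],c["eye"],c["attitude"])
E
```

```text
pics
{'time': 0.0, 'joint_positions': array([-0.74650887,  0.61592672, -0.01261491,  1.42485049,  0.00811426,
        1.10336936, -0.04041507]), 'joint_velocities': array([-5.52589418e-05,  4.97040547e-04,  4.55050561e-04,  1.48919457e-03,
       -2.98844077e-04, -1.16348725e-03, -6.79366731e-04]), 'joint_efforts': array([-8.98627550e-04, -4.58930147e+01,  2.08773119e-01, -1.65740258e+01,
       -6.10439968e-02,  2.04432261e-02,  2.44077146e-04]), 'eef_pos': array([0.48811278, 0.42812308, 0.22849229]), 'tool_rot': array([-1.29598112, -2.86073609,  0.00361142]), 'ft_force': array([-0.41388682, -0.71037979, -0.27716732]), 'torque': array([ 0.00513181, -0.01603732,  0.02729952]), 'opening': 0.09267153418053586}
side [[490.77818501   0.         256.38945295]
 [  0.         490.77818501 190.66967795]
 [  0.           0.           1.        ]] [-0.53888481 -0.13533695  1.0585284 ] [-1.86558479  1.60512878 -0.68428368]
top [[445.01381294   0.         252.93206977]
 [  0.         445.01381294 188.70125279]
 [  0.           0.           1.        ]] [0.33717603 0.03438559 1.40424636] [-2.2176895   2.15657895 -0.10914313]
wrist [[297.31863964   0.         257.20302599]
 [  0.         297.31863964 195.8022787 ]
 [  0.           0.           1.        ]] [0.43791192 0.4858572  0.38290326] [2.69464417 1.01387071 0.13800247]
```

View pics/side0.png

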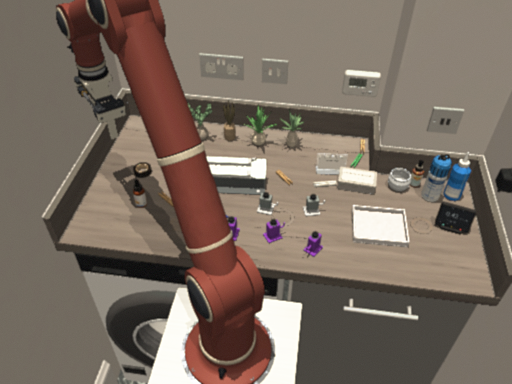

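View pics/top0.png

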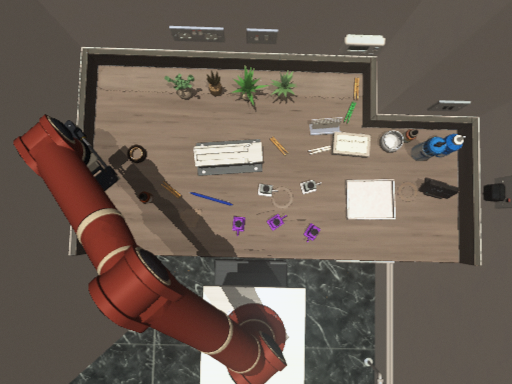

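View pics/wrist0.png

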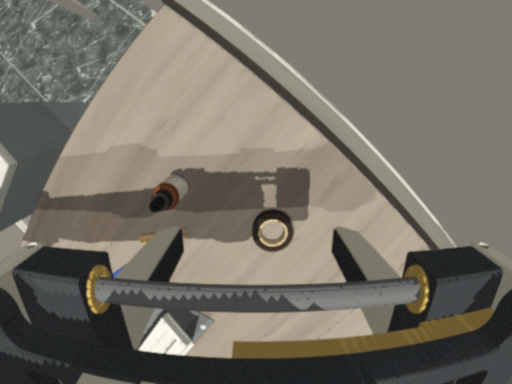

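```bash
cat > h.py <<'E'
import numpy as np, cv2
from scipy.spatial.transform import Rotation as R
from plant import read_state, vision
def cap(n,fn=None):
    c=vision.capture(n)
    if fn: cv2.imwrite(f"pics/{fn}.png",c["color"][:,:,::-1])
    return c
def ray(c,u,v,fish=False):
    K=c["K"]; x=(u-K[0,2])/K[0,0]; y=(v-K[1,2])/K[1,1]
    if fish:
        r=np.hypot(x,y); d=np.array([x/r*np.sin(r),y/r*np.sin(r),np.cos(r)]) if r>1e-9 else np.array([0,0,1.])
    else: d=np.array([x,y,1.]); d/=np.linalg.norm(d)
    return np.array(c["eye"]),R.from_rotvec(c["attitude"]).apply(d)
def onz(c,u,v,z,fish=False):
    e,d=ray(c,u,v,fish); return e+d*(z-e[2])/d[2]
def proj(c,p,fish=False):
    q=R.from_rotvec(c["attitude"]).inv().apply(np.array(p)-c["eye"]); K=c["K"]
    if fish:
        r=np.hypot(q[0],q[1]); th=np.arctan2(r,q[2]); return K[0,2]+K[0,0]*th*q[0]/r, K[1,2]+K[1,1]*th*q[1]/r
    return K[0,2]+K[0,0]*q[0]/q[2],K[1,2]+K[1,1]*q[1]/q[2]
def tri(rays):
    A=np.zeros((3,3));b=np.zeros(3)
    for e,d in rays:
        P=np.eye(3)-np.outer(d,d);A+=P;b+=P@e
    return np.linalg.solve(A,b)
def crop(fn,out,x0,y0,x1,y1,s):
    im=cv2.imread(f"pics/{fn}.png")[y0:y1,x0:x1]
    cv2.imwrite(f"pics/{out}.png",cv2.resize(im,None,fx=s,fy=s,interpolation=cv2.INTER_CUBIC))
E
python3 - <<'E'
from h import *
crop("top0","top0c",180,125,410,260,3.4)
crop("side0","side0c",170,130,420,270,3.2)
E
```

```text
(no output)
```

View pics/top0c.png

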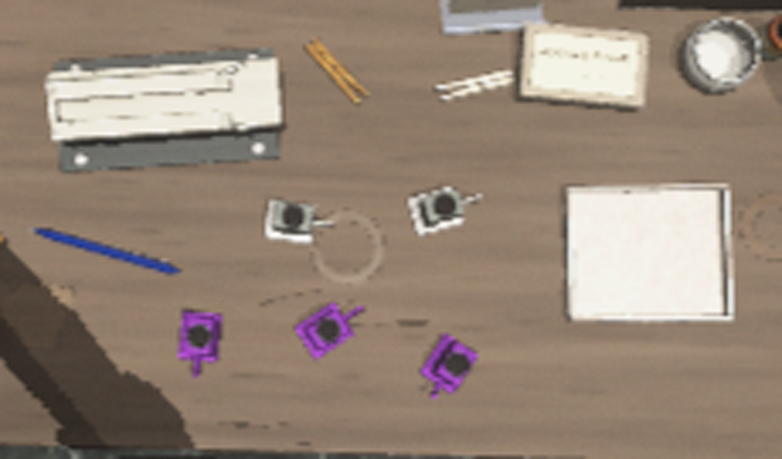

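View pics/side0c.png

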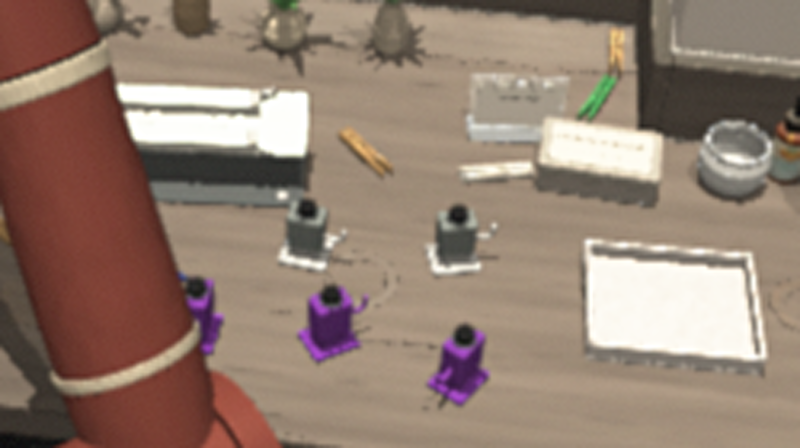

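```bash
python3 - <<'E'
from h import *
crop("top0","a",250,172,330,212,9)
crop("side0","b",190,140,340,220,5)
crop("top0","c",185,130,275,185,8)
E
```

```text
(no output)
```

View pics/a.png

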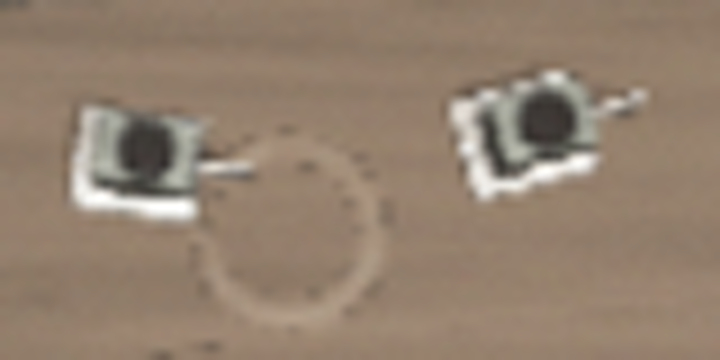

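View pics/b.png

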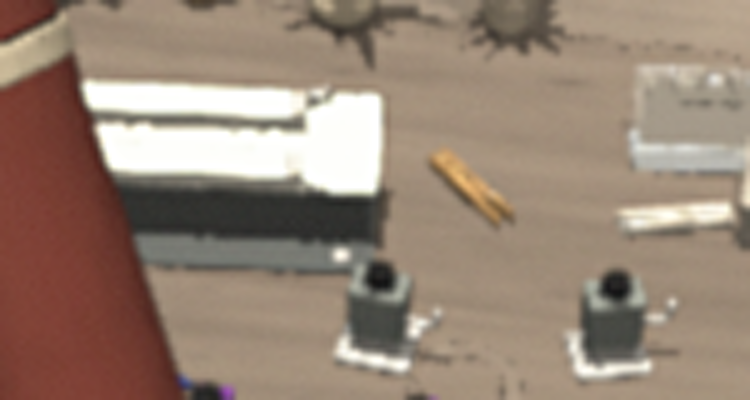

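View pics/c.png

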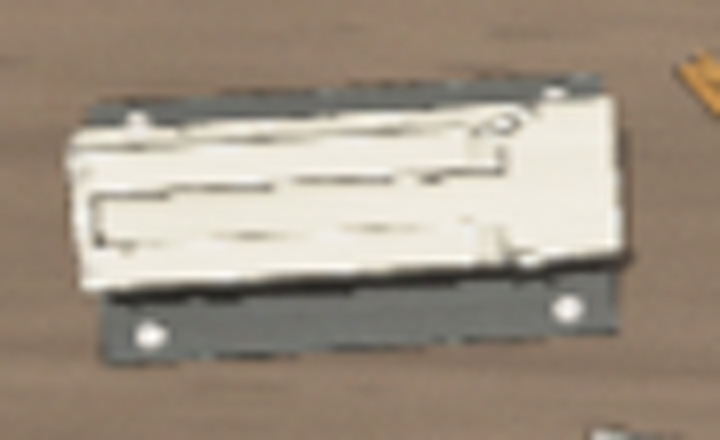

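```bash
python3 - <<'E'
from h import *
T=cap("top","top1");S=cap("side","side1")
def mid(c,x,y,s,pt): return x+(pt[0]+.5)/s-.5, y+(pt[1]+.5)/s-.5
def t(n,a,b):
    r=[ray(T,*a),ray(S,*b)];p=tri(r);print(n,p.round(4),"reproj",np.round(np.array(proj(T,p))-a,2),np.round(np.array(proj(S,p))-b,2))
    return p
a=lambda x,y:mid(T,250,172,9,(x,y)); b=lambda x,y:mid(S,190,140,5,(x,y)); c=lambda x,y:mid(T,185,130,8,(x,y))
L=t("L btn",a(146,150),b(380,274)); Rr=t("R btn",a(548,117),b(616,284))
for n,q in(("L",(146,150)),("R",(548,117))): print(n,"on z.066",onz(T,*a(*q),.066), onz(S,*(b(380,270) if n=="L" else b(616,281)),.066))
# foot corners of left & right (top z=.006)
for n,pts in (("L",[(85,105),(75,205),(195,217)]),("R",[(455,103),(485,195),(597,165)])):
    P=[onz(T,*a(*p),.006) for p in pts]; print(n,np.round(P,4)); d=P[2]-P[1]; print("yaw -y edge",np.arctan2(d[0],-d[1]),np.linalg.norm(d),np.linalg.norm(P[0]-P[1]))
U=t("floor up",c(612,95),b(380,94)); D=t("floor dn",c(622,252),b(380,190)); print(np.linalg.norm(U-D))
for z in(.066,.013):print()
# base plate holes
for p in((152,335),(568,308),(137,118),(555,92)): print(onz(T,*c(*p),0.004).round(4))
# tray rim corners
for p in ((346.5,179),(395,180),(396,219),(347,219)): print("tray",onz(T,*p,.022).round(4))
# line of lower edge floor
print("upper-left", onz(T,*c(70,135),.08), onz(T,*c(612,95),.08))
E
```

```text
L btn [ 0.4511 -0.0266  0.0654] reproj [ 0.27 -0.04] [-0.28  0.01]
R btn [ 0.4662 -0.1615  0.0633] reproj [ 0.11 -0.01] [-0.12  0.01]
L on z.066 [ 0.45086235 -0.02578326  0.066     ] [ 0.45385599 -0.02705043  0.066     ]
R on z.066 [ 0.46588334 -0.16077078  0.066     ] [ 0.46597611 -0.16160266  0.066     ]
L [[ 0.4712 -0.0067  0.006 ]
 [ 0.4359 -0.0041  0.006 ]
 [ 0.4329 -0.0462  0.006 ]]
yaw -y edge -0.07142503607189904 0.04223751372916237 0.03534546275100396
R [[ 0.4756 -0.1367  0.006 ]
 [ 0.4435 -0.1478  0.006 ]
 [ 0.4552 -0.187   0.006 ]]
yaw -y edge 0.2895846388186489 0.0409217419381737 0.033985969549407455
floor up [ 0.5909 -0.008   0.0798] reproj [ 0.18 -0.03] [-0.18  0.01]
floor dn [ 0.5356 -0.0151  0.0516] reproj [ 0.45 -0.07] [-0.47  0.02]
0.06242782093846471


[0.5037 0.1695 0.004 ]
[0.5193 0.0054 0.004 ]
[0.5902 0.1786 0.004 ]
[0.6058 0.0129 0.004 ]
tray [ 0.4909 -0.2802  0.022 ]
tray [ 0.4922 -0.4331  0.022 ]
tray [ 0.37   -0.4363  0.022 ]
tray [ 0.3658 -0.283   0.022 ]
upper-left [0.5692821  0.19561082 0.08      ] [ 0.59071405 -0.00742879  0.08      ]
```

```bash
cat >> h.py <<'E'
def pose():
    s=read_state(); return np.array(s["eef_pos"]),R.from_rotvec(s["tool_rot"])
def hang(psi,flip=False):
    "tool down, tool y along hanger x (yaw psi); flip -> minus"
    a=psi+(np.pi if flip else 0)
    y=np.array([np.cos(a),np.sin(a),0]); z=np.array([0,0,-1.]); return R.from_matrix(np.c_[np.cross(y,z),y,z])
TR=R.from_euler('z',0.095)*R.from_euler('y',-np.pi/6)   # track: x up slope
def ontrack(flip=False):
    M=TR.as_matrix(); y=M[:,0]*(-1 if flip else 1); z=-M[:,2]; return R.from_matrix(np.c_[np.cross(y,z),y,z])
def plan(p,r,n=1,start=None):
    "rows to go from start/current to p,r in n equal steps; prints turn deg and shift cm per row"
    p0,r0=start or pose(); w=(r0.inv()*r).as_rotvec(); 
    for i in range(n):
        ri=r0*R.from_rotvec(w*i/n); sh=ri.inv().apply((np.array(p)-p0)/n)*100
        print(" ".join(f"{v:.2f}" for v in np.r_[np.degrees(w/n),sh]))
    print("total deg",np.degrees(np.linalg.norm(w)).round(2),"cm",(np.linalg.norm(np.array(p)-p0)*100).round(2))
E
python3 - <<'E'
from h import *
p,r=pose();print(p,r.as_matrix().round(3))
for f in(0,1):plan([.451,-.026,.2],hang(-.07,f),12)
E
```

```text
[0.48840085 0.4283854  0.2290975 ] [[-0.659  0.752 -0.001]
 [ 0.752  0.659 -0.001]
 [ 0.    -0.001 -1.   ]]
-0.01 0.00 3.77 -2.64 -2.73 0.25
-0.01 0.00 3.77 -2.82 -2.55 0.25
-0.01 0.00 3.77 -2.98 -2.36 0.25
-0.01 0.00 3.77 -3.13 -2.16 0.24
-0.01 0.00 3.77 -3.26 -1.95 0.24
-0.01 0.00 3.77 -3.38 -1.73 0.24
-0.01 0.00 3.77 -3.49 -1.50 0.24
-0.01 0.00 3.77 -3.58 -1.27 0.24
-0.01 0.00 3.77 -3.66 -1.03 0.24
-0.01 0.00 3.77 -3.72 -0.79 0.24
-0.01 0.00 3.77 -3.76 -0.54 0.24
-0.01 0.00 3.77 -3.79 -0.30 0.24
total deg 45.27 cm 45.68
-0.00 -0.01 -11.23 -2.64 -2.73 0.25
-0.00 -0.01 -11.23 -2.06 -3.19 0.25
-0.00 -0.01 -11.23 -1.40 -3.53 0.25
-0.00 -0.01 -11.23 -0.68 -3.74 0.25
-0.00 -0.01 -11.23 0.06 -3.80 0.25
-0.00 -0.01 -11.23 0.80 -3.71 0.25
-0.00 -0.01 -11.23 1.50 -3.49 0.25
-0.00 -0.01 -11.23 2.15 -3.13 0.24
-0.00 -0.01 -11.23 2.72 -2.65 0.24
-0.00 -0.01 -11.23 3.19 -2.07 0.24
-0.00 -0.01 -11.23 3.53 -1.41 0.24
-0.00 -0.01 -11.23 3.74 -0.69 0.24
total deg 134.73 cm 45.68
```

move_arm --steps "0 0 3.8 -2.6 -2.7 0 1; 0 0 3.8 -2.8 -2.5 0 1; 0 0 3.8 -3 -2.4 0.2 1; 0 0 3.8 -3.1 -2.2 0.2 1; 0 0 3.8 -3.3 -2 0.2 1; 0 0 3.8 -3.4 -1.7 0.2 1; 0 0 3.8 -3.5 -1.5 0.2 1; 0 0 3.8 -3.6 -1.3 0.2 1" --force 10

```text
time: 1.05
eef_pos: [0.4584, 0.1222, 0.2145]
tool_rot: [-2.009, -2.41, -0.005]
ft_force: [-0.3, -0.2, 0.6]
opening: 0.0339
```

```bash
python3 - <<'E'
from h import *
print(read_state()['joint_positions'].round(3))
plan([.451,-.026,.15],hang(-.07),7)
E
```

```text
[-0.412  0.366  0.149  1.938 -0.078  0.842 -0.04 ]
-0.00 -0.04 2.05 -2.07 -0.49 0.91
-0.00 -0.04 2.05 -2.08 -0.41 0.91
-0.00 -0.04 2.05 -2.10 -0.34 0.91
-0.00 -0.04 2.05 -2.11 -0.26 0.91
-0.00 -0.04 2.05 -2.11 -0.19 0.92
-0.00 -0.04 2.05 -2.12 -0.11 0.92
-0.00 -0.04 2.05 -2.12 -0.03 0.92
total deg 14.37 cm 16.18
```

move_arm --steps "0 0 2 -2.1 -0.5 0.9 1; 0 0 2 -2.1 -0.4 0.9 1; 0 0 2 -2.1 -0.3 0.9 1; 0 0 2 -2.1 -0.3 0.9 1; 0 0 2 -2.1 -0.2 0.9 1; 0 0 2 -2.1 -0.1 0.9 1; 0 0 2 -2.1 0 0.9 1; 0 0 0 0 0 0 1"

```text
time: 1.85
eef_pos: [0.4496, -0.0382, 0.1503]
tool_rot: [2.314, 2.124, 0.007]
ft_force: [-0.2, -0.3, 0.4]
opening: 0.0003
```

```bash
python3 - <<'E'
from h import *
print(read_state()['joint_positions'].round(3))
plan([.451,-.026,.082],hang(-.07),5)
c=cap("wrist","w1");cap("top","top2");cap("side","side2")
print(proj(c,[.4512,-.0262,.066],True),proj(c,[.466,-.161,.066],True))
E
```

```text
[-0.118  0.433  0.217  2.08  -0.158  0.64   0.121]
0.04 -0.04 -0.18 0.24 0.00 1.37
0.04 -0.04 -0.18 0.24 0.00 1.37
0.04 -0.04 -0.18 0.24 0.01 1.37
0.04 -0.04 -0.18 0.24 0.01 1.37
0.04 -0.04 -0.18 0.24 0.01 1.37
total deg 0.93 cm 6.94
(np.float64(258.2934298492298), np.float64(192.03371733667058)) (np.float64(284.11206253187595), np.float64(319.0901862071047))
```

View pics/w1.png

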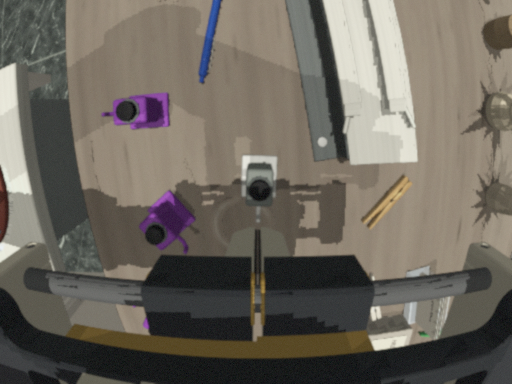

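View pics/side2.png

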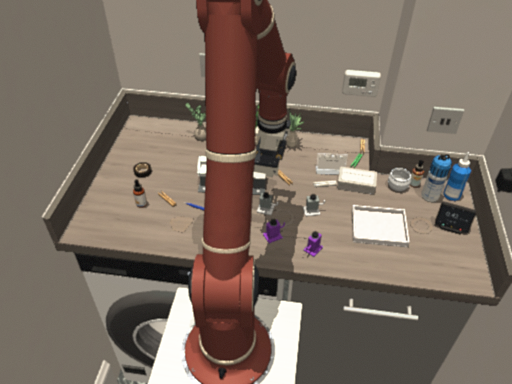

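```bash
python3 - <<'E'
from h import *
c=cap("wrist")
# button blob
g=c["color"].max(2); m=((g<60)*255).astype('uint8'); m[:160]=0;m[215:]=0;m[:,:235]=0;m[:,285:]=0
n,l,s,ce=cv2.connectedComponentsWithStats(m)
for i in range(1,n):
    if s[i,4]>40: print(s[i],ce[i],onz(c,*ce[i],.066,True).round(4))
for p in((243,156),(277,156)): print(onz(c,*p,.006,True).round(4))
E
```

```text
[246 184  24  22 414] [257.8236715  194.46859903] [ 0.452  -0.0243  0.066 ]
[0.4394 0.001  0.006 ]
[ 0.4738 -0.0018  0.006 ]
```

move_arm --steps "0 0 -0.5 0.6 0.1 1.7 1; 0 0 -0.4 0.6 0 1.7 1; 0 0 0 0 0 1.6 1; 0 0 0 0 0 1.4 1; 0 0 0 0 0 0 1"

```text
time: 2.55
eef_pos: [0.4574, -0.0131, 0.0884]
tool_rot: [2.27, 2.167, 0.029]
ft_force: [-0.4, 0.4, -0.6]
opening: 0.0005
```

```bash
python3 - <<'E'
from h import *
s=read_state();print(s['time'],s['eef_pos'],s['joint_velocities'].round(3),s['joint_positions'].round(3))
cap("wrist");print(pose()[0])
plan([.4516,-.0255,.08],hang(-.07),1)
E
```

```text
2.55 [ 0.45743289 -0.01309333  0.08844339] [-0.021 -0.028 -0.004 -0.023  0.003  0.009 -0.005] [-0.12   0.545  0.154  2.132 -0.203  0.463  0.147]
[ 0.45803107 -0.01312879  0.089213  ]
0.94 -0.64 1.36 -1.28 -0.60 0.90
total deg 1.77 cm 1.67
```

move_arm --steps "0.9 -0.6 1.4 -1.3 -0.6 0 1; 0 0 0 0 0 0 1; 0 0 0 0 0 0 1"

```text
time: 2.9
eef_pos: [0.4524, -0.026, 0.0911]
tool_rot: [2.297, 2.14, 0.004]
ft_force: [-0.2, 0.1, 0.1]
opening: 0.0003
```

```bash
python3 - <<'E'
from h import *
s=read_state();print(s['time'],s['eef_pos'],s['joint_positions'].round(3))
plan([.4516,-.0255,.08],hang(-.07),1)
E
```

```text
2.9 [ 0.45244159 -0.02604081  0.09107821] [-0.112  0.54   0.175  2.132 -0.196  0.48   0.141]
0.20 -0.02 -0.05 0.05 -0.09 1.11
total deg 0.21 cm 1.11
```

move_arm --steps "0 0 0 0 -0.1 1 1; 0 0 0 0 0 0 1; 0 0 0 0 0 0.5 1; 0 0 0 0 0 0 1"

```text
time: 3.3
eef_pos: [0.4523, -0.0262, 0.0758]
tool_rot: [2.296, 2.138, 0.008]
ft_force: [-0.9, -0.5, 0.5]
opening: 0.0003
```

move_arm --steps "0 0 0 0 0 0.3 1; 0 0 0 0 0 0.3 1; 0 0 0 0 0 0 1"

```text
time: 3.6
eef_pos: [0.4528, -0.0262, 0.0715]
tool_rot: [2.296, 2.138, 0.01]
ft_force: [-0.2, -0.1, -0.5]
opening: 0.0006
```

move_arm --steps "0 0 0 0 0 0.2 1; 0 0 0 0 0 0 1"

```text
time: 3.8
eef_pos: [0.4532, -0.0263, 0.0716]
tool_rot: [2.296, 2.137, 0.013]
ft_force: [0.4, -0.5, 0.1]
opening: 0.0004
```

```bash
python3 - <<'E'
from h import *
print(read_state()['ft_force'],pose()[0])
cap("wrist","w2");crop("w2","w2c",200,150,330,280,5)
cap("side","s2");crop("s2","s2c",230,130,350,230,6)
E
```

```text
[ 0.36045254 -0.5394709   0.06186436] [ 0.45321519 -0.02625807  0.07163535]
```

View pics/w2c.png

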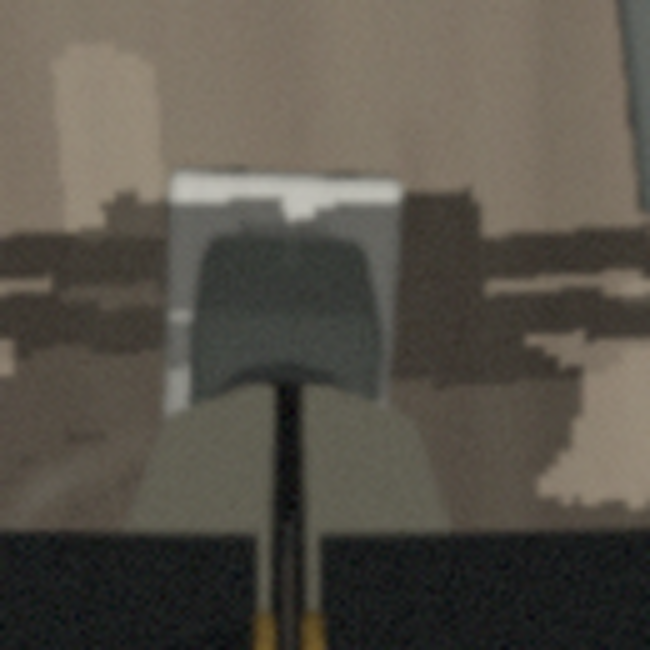

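View pics/s2c.png

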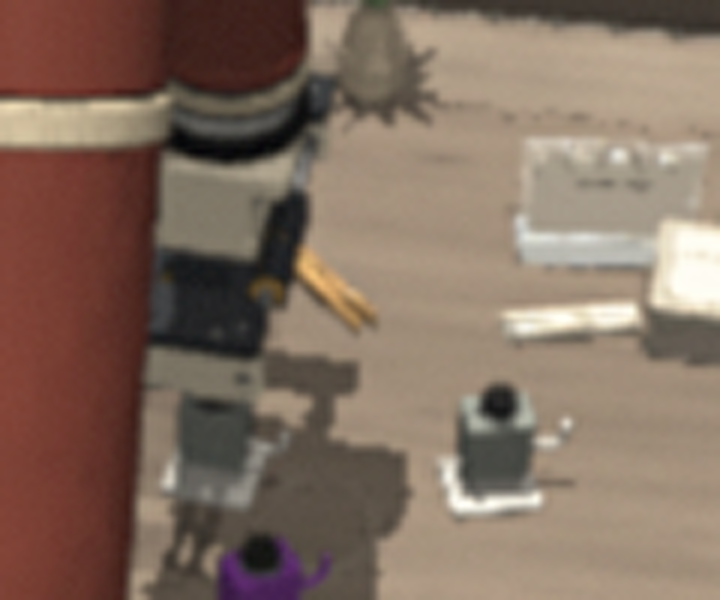

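move_arm --steps "0 0 0 0 0 0.4 1; 0 0 0 0 0 0.2 1"

```text
time: 4.1
eef_pos: [0.4535, -0.0263, 0.0711]
tool_rot: [2.298, 2.136, 0.017]
ft_force: [-4.9, -0.1, 19.3]
opening: 0.0003
```

```bash
python3 - <<'E'
from h import *
print(read_state()['ft_force'],pose()[0])
E
```

```text
[-4.94741493 -0.06570931 19.31160976] [ 0.4535053  -0.02634478  0.07111459]
```

move_arm --steps "0 0 0 0 0 0.2 1; 0 0 0 0 0 -1 1; 0 0 0 0 0 -2 1; 0 0 0 0 0 -2 1; 0 0 0 0 0 0 1"

```text
time: 4.6
eef_pos: [0.452, -0.0265, 0.1216]
tool_rot: [2.299, 2.137, 0.016]
ft_force: [0.8, 0.0, -0.4]
opening: 0.0002
```

```bash
python3 - <<'E'
from h import *
print(read_state()['ft_force'],pose()[0])
c=cap("wrist","w3");crop("w3","w3c",200,130,350,280,5)
cap("side","s3");crop("s3","s3c",230,130,350,230,6)
for z in(.066,.06):print(proj(c,[.452,-.0255,z],True))
plan([.466,-.161,.13],hang(.285),4)
E
```

```text
[ 0.75263869  0.03951842 -0.4085876 ] [ 0.45197084 -0.02653984  0.12164391]
(np.float64(257.3600763699017), np.float64(216.36118558841417))
(np.float64(257.28289233671103), np.float64(213.76731346025363))
0.08 -0.07 -5.13 -3.33 0.63 -0.27
0.08 -0.07 -5.13 -3.37 0.33 -0.27
0.08 -0.07 -5.13 -3.39 0.03 -0.26
0.08 -0.07 -5.13 -3.38 -0.27 -0.26
total deg 20.51 cm 13.6
```

View pics/w3c.png

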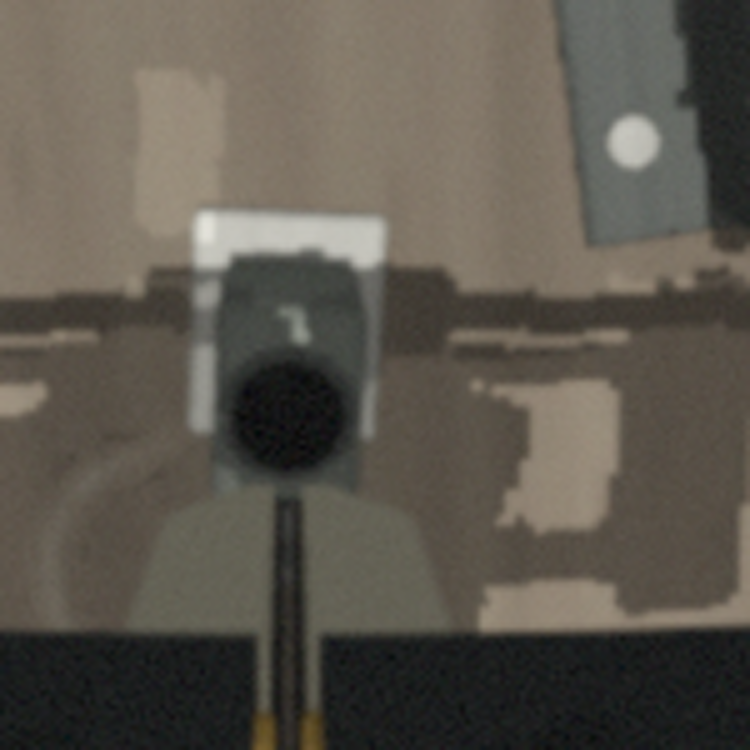

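View pics/s3c.png

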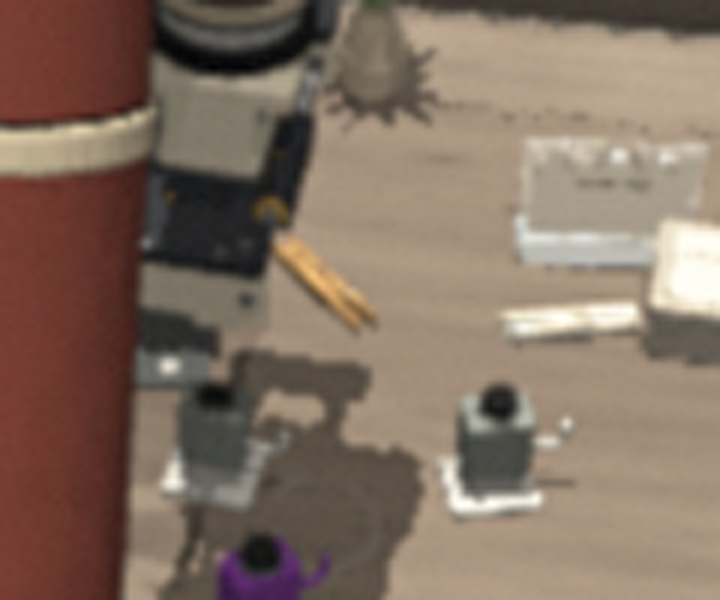

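move_arm --steps "0 0 -5.1 -3.3 0.6 -0.3 1; 0 0 -5.1 -3.4 0.3 -0.3 1; 0 0 -5.1 -3.4 0 -0.3 1; 0 0 -5.1 -3.4 -0.3 -0.3 1; 0 0 0 0 0 0 1; 0 0 0 0 0 0 1"

```text
time: 5.3
eef_pos: [0.4627, -0.1624, 0.1222]
tool_rot: [-1.851, -2.521, -0.005]
ft_force: [-0.2, -0.0, -0.3]
opening: 0.0009
```

```bash
python3 - <<'E'
from h import *
c=cap("wrist","w4")
g=c["color"].max(2); m=((g<45)*255).astype('uint8'); x,y=map(int,proj(c,[.466,-.161,.066],True)); print(x,y)
k=np.zeros_like(m);k[y-22:y+22,x-22:x+22]=1;m*=k
n,l,s,ce=cv2.connectedComponentsWithStats(m)
for i in range(1,n):
    if s[i,4]>40: print(s[i],ce[i],onz(c,*ce[i],.065,True).round(4))
crop("w4","w4c",180,100,340,260,5)
s=cap("side","s4");crop("s4","s4c",230,130,350,230,6)
plan([.466,-.161,.09],hang(.285),1)
E
```

```text
262 217
[251 203  23  23 406] [262.41625616 214.66009852] [ 0.4651 -0.1592  0.065 ]
-0.34 -0.70 1.18 -0.04 0.35 3.26
total deg 1.41 cm 3.28
```

View pics/w4c.png

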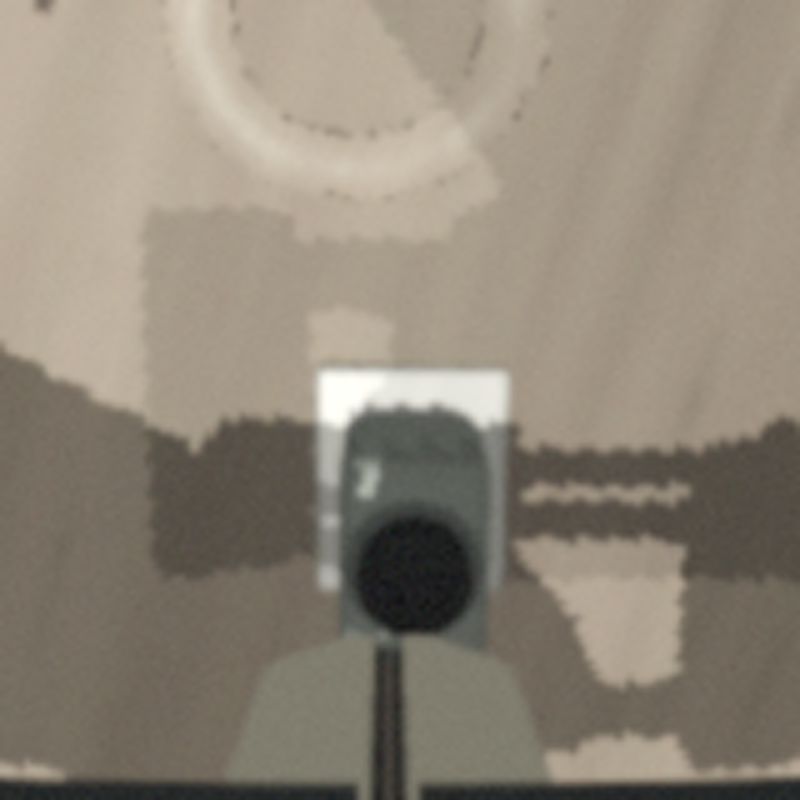

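View pics/s4c.png

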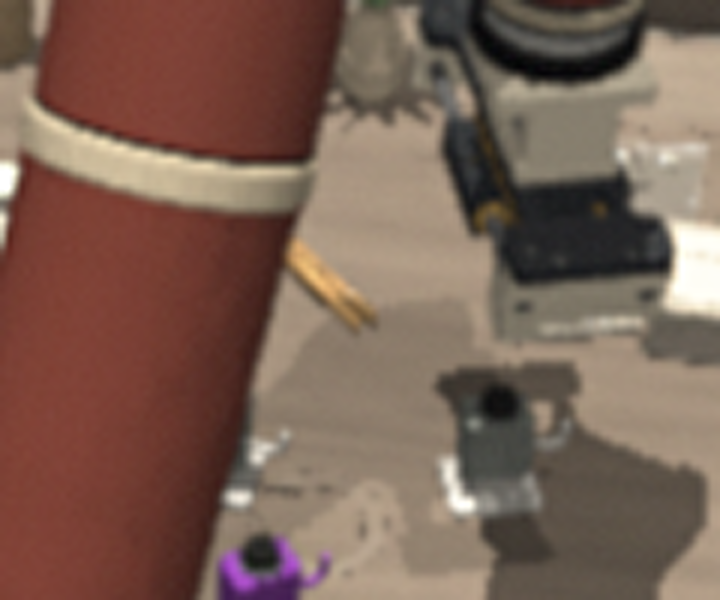

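move_arm --steps "-0.3 -0.7 1 0 0.35 1.4 1; 0 0 0 0 0 1.4 1; 0 0 0 0 0 0 1; 0 0 0 0 0 0 1"

```text
time: 5.8
eef_pos: [0.4661, -0.1545, 0.0928]
tool_rot: [-1.868, -2.521, -0.001]
ft_force: [-0.1, -0.3, -1.1]
opening: 0.0004
```

```bash
python3 - <<'E'
from h import *
plan([.4658,-.1605,.0765],hang(.285),1)
E
```

```text
-0.10 -0.20 0.59 -0.57 -0.20 1.63
total deg 0.63 cm 1.74
```

move_arm --steps "0 0 0.5 -0.6 -0.2 0.8 1; 0 0 0 0 0 0 1; 0 0 0 -0.1 0 0.6 1; 0 0 0 0 0 0 1"

```text
time: 6.2
eef_pos: [0.467, -0.1615, 0.079]
tool_rot: [-1.879, -2.515, -0.003]
ft_force: [-0.2, 0.1, 0.4]
opening: 0.0003
```

```bash
python3 - <<'E'
from h import *
plan([.4658,-.1605,.0715],hang(.285),1)
E
```

```text
0.02 -0.14 0.15 0.13 -0.09 0.75
total deg 0.2 cm 0.76
```

move_arm --steps "0 0 0 0.1 -0.1 0.4 1; 0 0 0 0 0 0.4 1; 0 0 0 0 0 0.4 1; 0 0 0 0 0 0.4 1"

```text
time: 6.6
eef_pos: [0.4676, -0.1615, 0.0704]
tool_rot: [1.88, 2.514, 0.007]
ft_force: [-8.9, 2.5, 45.9]
opening: 0.0003
```

move_arm --steps "0 0 0 0 0 0 1; 0 0 0 0 0 -1 1; 0 0 0 0 0 -2.5 1; 0 0 0 0 0 -2.5 0.5; 0 0 0 0 0 0 0.5"

```text
time: 7.1
eef_pos: [0.4662, -0.1613, 0.1348]
tool_rot: [1.881, 2.514, 0.008]
ft_force: [0.1, -0.2, 0.2]
opening: 0.0123
```

```bash
python3 - <<'E'
from h import *
print(pose()[0])
cap("wrist","w5");crop("w5","w5c",180,80,340,240,4)
s=cap("side","s5");crop("s5","s5c",230,130,350,230,6)
cap("top","t5");crop("t5","t5c",180,125,340,225,5)
E
```

```text
[ 0.46617528 -0.16129783  0.13484953]
```

View pics/w5.png

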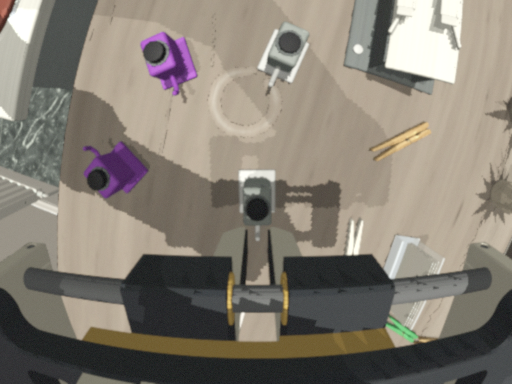

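View pics/s5c.png

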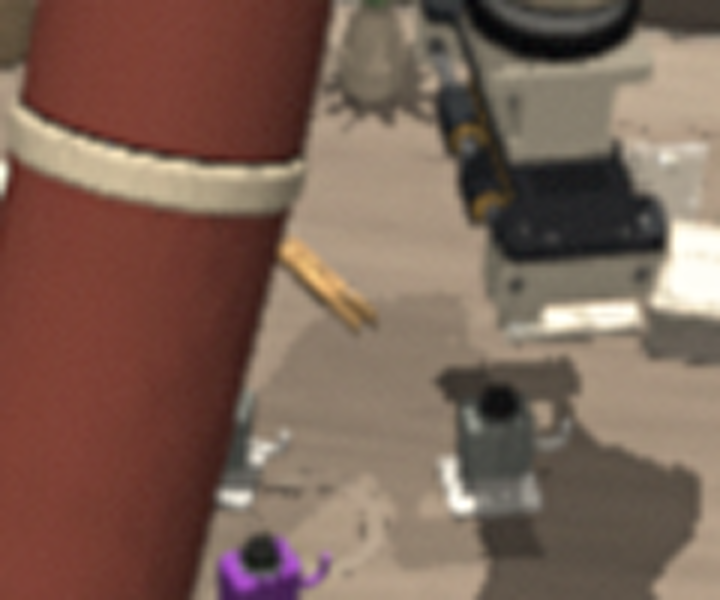

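View pics/t5c.png

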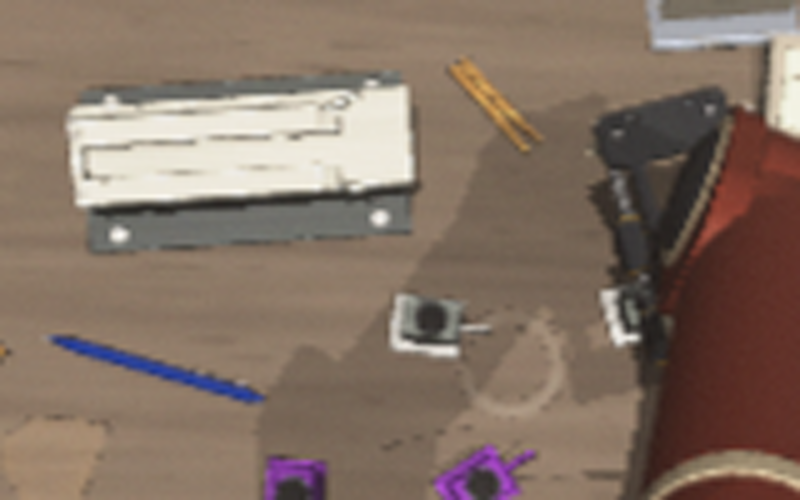

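```bash
python3 - <<'E'
from h import *
def blob(fn,x0,y0,x1,y1,th=45):
    g=cv2.imread(f"pics/{fn}.png").max(2); m=(g<th).astype('uint8');k=np.zeros_like(m);k[y0:y1,x0:x1]=1;m*=k
    n,l,s,ce=cv2.connectedComponentsWithStats(m)
    for i in range(1,n):
        if s[i,4]>8: print(fn,s[i],ce[i].round(2))
for f in("side0","side2","s3"):blob(f,255,185,277,205)
print()
for f in("side0","s3","s4","s5"):blob(f,302,185,325,205)
E
```

```text
side0 [264 193   4   5  17] [265.59 195.12]
side2 [264 193   5   5  23] [265.83 195.13]
s3 [263 194   6   4  21] [265.43 195.71]

side0 [311 195   4   5  15] [312.53 196.87]
s3 [311 195   4   5  15] [312.53 196.87]
s4 [310 194   6   6  32] [312.53 196.66]
s5 [310 194   6   6  30] [312.53 196.63]
```

```bash
python3 - <<'E'
from h import *
plan([.4516,-.034,.15],hang(-.07),4)
E
```

```text
-0.03 -0.08 5.10 3.12 0.60 -0.44
-0.03 -0.08 5.10 3.16 0.32 -0.44
-0.03 -0.08 5.10 3.18 0.03 -0.45
-0.03 -0.08 5.10 3.17 -0.25 -0.45
total deg 20.41 cm 12.84
```

move_arm --steps "0 0 5.1 3.1 0.6 -0.4 0.45; 0 0 5.1 3.2 0.3 -0.4 0.45; 0 0 5.1 3.2 0 -0.4 0.45; 0 0 5.1 3.2 -0.2 -0.4 0.45; 0 0 0 0 0 0 0.45; 0 0 0 0 0 0 0.45"

```text
time: 7.85
eef_pos: [0.4471, -0.0299, 0.141]
tool_rot: [-2.304, -2.111, 0.017]
ft_force: [-0.8, -1.7, 0.4]
opening: 0.051
```

```bash
python3 - <<'E'
from h import *
import pickle
c=cap("wrist","w6");crop("w6","w6c",230,0,430,180,4)
s=cap("side","s6");crop("s6","s6c",230,130,350,230,6)
pickle.dump((c,pose()[0]),open("w6.pkl","wb"))
print(pose()[0]); print([np.round(proj(c,[.452,-.0255,z],True),1) for z in(.066,.06)])
g=c["color"].max(2); m=((g<45)*255).astype('uint8'); x,y=map(int,proj(c,[.452,-.0255,.066],True))
k=np.zeros_like(m);k[y-22:y+22,x-22:x+22]=1;m*=k
n,l,st,ce=cv2.connectedComponentsWithStats(m)
for i in range(1,n):
    if st[i,4]>40: print(st[i],ce[i],onz(c,*ce[i],.060,True).round(4))
plan([.4516,-.0255,.1],hang(-.07),2)
E
```

```text
[ 0.44728462 -0.0305357   0.14115887]
[array([265.3, 203.8]), array([265.3, 201.6])]
[254 193  23  19 326] [265.17484663 201.98773006] [ 0.4519 -0.0258  0.06  ]
-0.55 -0.10 -0.55 0.26 0.23 2.05
-0.55 -0.10 -0.55 0.26 0.21 2.06
total deg 1.58 cm 4.17
```

View pics/w6.png

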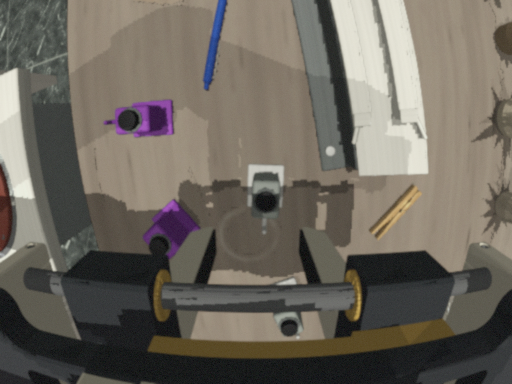

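View pics/w6c.png

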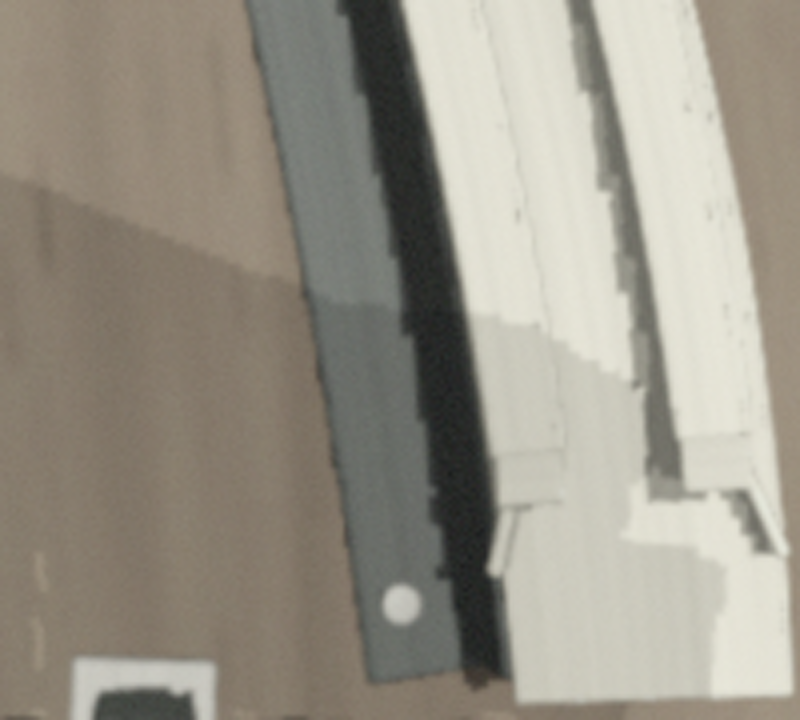

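View pics/s6c.png

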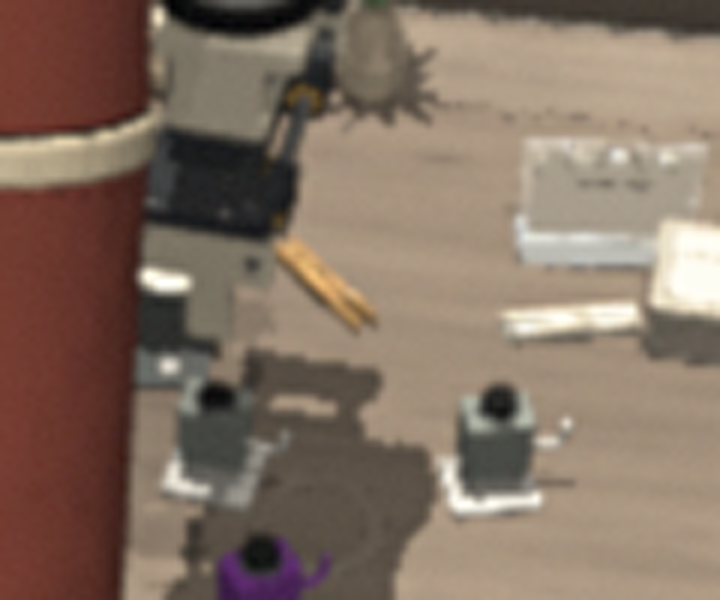

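```bash
cat >> h.py <<'E'
TO=np.array([.5528,.1035,.062])
def ontr(c,u,v,zt,fish=True,TO=TO,TR=TR):
    e,d=ray(c,u,v,fish); e=TR.inv().apply(e-TO); d=TR.inv().apply(d); return e+d*(zt-e[2])/d[2]
E
python3 - <<'E'
from h import *
import pickle
c,_=pickle.load(open("w6.pkl","rb"))
q=lambda x,y:(230+(x+.5)/4-.5,(y+.5)/4-.5)
for n,x,y,z in(("floor dn",518,702,0),("floor up",793,693,0),("lip lo in",500,50,.013),("lip lo in",530,220,.013),("lip lo in",562,450,.013),("lip up in",600,50,.013),("lip up in",640,230,.013),("lip up in",680,430,.013),("lip lo in far",478,0,.013),
 ("lip lo out",497,450,.013),("lip lo out",405,10,.013),("lip up out",763,430,.013),("tip lo in",562,500,.018),("tip lo out",498,505,.018),("tip up in",690,490,.018),("tip up out",752,488,.018),("guide lo end",493,572,.009),("guide up end",783,552,.009)):
    print(n,(ontr(c,*q(x,y),z)*1000).round(1))
T=cap("top");m=lambda x,y:(180+(x+.5)/5-.5,125+(y+.5)/5-.5)
for n,x,y,z in(("floor dn",416,187,0),("floor up",411,86,0)):print("top",n,(ontr(T,*m(x,y),z,False)*1000).round(1))
E
```

```text
floor dn [ -31.3 -113.7    0. ]
floor up [  30.1 -113.7    0. ]
lip lo in [-10.   23.2  13. ]
lip lo in [-11.4 -12.7  13. ]
lip lo in [-12.7 -59.1  13. ]
lip up in [ 9.8 19.4 13. ]
lip up in [ 10.  -17.8  13. ]
lip up in [ 11.6 -57.4  13. ]
lip lo in far [-11.9  34.9  13. ]
lip lo out [-26.1 -57.8  13. ]
lip lo out [-27.3  36.4  13. ]
lip up out [ 28.2 -58.6  13. ]
tip lo in [-13.2 -68.7  18. ]
tip lo out [-26.3 -68.5  18. ]
tip up in [ 12.5 -68.7  18. ]
tip up out [ 24.7 -69.2  18. ]
guide lo end [-31.4 -83.2   9. ]
guide up end [ 29.7 -82.9   9. ]
top floor dn [ -35.2 -116.7    0. ]
top floor up [  30.6 -116.3    0. ]
```

move_arm --steps "-0.5 0 -0.5 0 0.3 2 0.45; -0.5 0 -0.5 0 0.2 2 0.45; 0 0 0 0 0 0 0.45; 0 0 0 0 0 0 0.45"

```text
time: 8.4
eef_pos: [0.453, -0.0374, 0.1003]
tool_rot: [-2.31, -2.129, -0.003]
ft_force: [0.3, -0.0, 0.7]
opening: 0.0513
```

```bash
python3 - <<'E'
from h import *
plan([.4518,-.0258,.062],hang(-.075),2)
E
```

```text
0.03 -0.04 -0.20 0.57 -0.11 1.92
0.03 -0.04 -0.20 0.57 -0.11 1.92
total deg 0.41 cm 4.01
```

move_arm --steps "0 0 0 1.1 -0.1 0.5 0.45; 0 0 0 0 0 0 0.45; 0 0 0 0 0 1.6 0.45; 0 0 0 0 0 1.6 0.45; 0 0 0 0 0 0 0.45"

```text
time: 8.9
eef_pos: [0.4559, -0.0256, 0.0653]
tool_rot: [2.308, 2.125, 0.011]
ft_force: [0.5, -1.1, -0.5]
opening: 0.051
```

```bash
python3 - <<'E'
from h import *
plan([.4518,-.0258,.032],hang(-.075),1)
E
```

```text
0.48 -0.11 -0.43 -0.06 -0.43 3.33
total deg 0.66 cm 3.36
```

move_arm --steps "0.5 0 -0.4 -0.1 -0.5 1.2 0.45; 0 0 0 0 0 1.1 0.45; 0 0 0 0 0 0 0.45; 0 0 0 0 0 0 0.45"

```text
time: 9.3
eef_pos: [0.4517, -0.0259, 0.0421]
tool_rot: [-2.302, -2.137, -0.004]
ft_force: [0.4, 0.2, 0.3]
opening: 0.0508
```

```bash
python3 - <<'E'
from h import *
plan([.4518,-.0258,.032],hang(-.075),1)
E
```

```text
0.11 -0.12 0.05 0.01 0.01 1.01
total deg 0.16 cm 1.01
```

move_arm --steps "0 0 0 0 0 1 0.45; 0 0 0 0 0 0 0.45; 0 0 0 0 0 0 0.8; 0 0 0 0 0 0 1; 0 0 0 0 0 0 1; 0 0 0 0 0 0 1; 0 0 0 0 0 0 1" --force 25

```text
time: 10.0
eef_pos: [0.4525, -0.026, 0.032]
tool_rot: [2.301, 2.136, 0.007]
ft_force: [0.9, -0.6, -1.3]
opening: 0.0241
```

```bash
python3 - <<'E'
from h import *
p,r=pose();print(p,r.as_matrix().round(3)); print(read_state()['joint_positions'].round(3))
E
```

```text
[ 0.45251452 -0.02598847  0.03195647] [[ 0.074  0.997  0.004]
 [ 0.997 -0.074  0.002]
 [ 0.002  0.004 -1.   ]]
[-0.064  0.656  0.11   2.17  -0.22   0.322  0.157]
```

```bash
python3 - <<'E'
from h import *
plan([.50,-.04,.16],R.from_euler('y',-np.radians(16))*hang(0.0),6)
E
```

```text
-2.63 0.08 -0.71 -0.17 0.81 -2.13
-2.63 0.08 -0.71 -0.18 0.91 -2.09
-2.63 0.08 -0.71 -0.19 1.00 -2.05
-2.63 0.08 -0.71 -0.20 1.09 -2.00
-2.63 0.08 -0.71 -0.21 1.18 -1.95
-2.63 0.08 -0.71 -0.22 1.27 -1.89
total deg 16.33 cm 13.73
```

move_arm --steps "0 0 0 0 0 -2 1; 0 0 0 -0.3 0 -3 1; -2.6 0 -0.7 -0.3 0.8 -2 1; -2.6 0 -0.7 -0.2 0.9 -2 1; -2.6 0 -0.7 -0.2 1 -2 1; -2.6 0 -0.7 -0.2 1.1 -2 1; -2.6 0 -0.7 -0.2 1.2 -2 1; -2.6 0 -0.7 -0.2 1.3 -2 1; 0 0 0 0 0 0 1" --force 30

```text
time: 10.9
eef_pos: [0.4968, -0.0441, 0.213]
tool_rot: [2.068, 2.073, 0.279]
ft_force: [0.3, 0.1, -2.1]
opening: 0.0238
```

```bash
python3 - <<'E'
from h import *
p,r=pose();s=read_state();print(p,s['tool_rot'],r.as_matrix().round(3)); print(s['joint_positions'].round(4).tolist(),s['opening'])
E
```

```text
[ 0.49678867 -0.0441349   0.21304782] [2.06774896 2.07323205 0.27890672] [[-0.002  0.962  0.272]
 [ 1.     0.004 -0.007]
 [-0.008  0.272 -0.962]]
[-0.0876, 0.2997, 0.1754, 2.0991, -0.1402, 0.4752, 0.1916] 0.023834678581903527
```

Fit a simple kinematic model to these readings to check feasibility of the tilted pose.

```bash
cat > kin.py <<'E'
import numpy as np
from scipy.spatial.transform import Rotation as R
from scipy.optimize import least_squares
D=[([-0.74650887,0.61592672,-0.01261491,1.42485049,0.00811426,1.10336936,-0.04041507],[0.48811,.42812,.22849],[-1.29598112,-2.86073609,0.00361142]),
([-0.112,0.540,0.175,2.132,-0.196,0.480,0.141],[.45244,-.02604,.09108],[2.297,2.14,.004]),
([-0.064,0.656,0.11,2.17,-0.22,0.322,0.157],[.4525,-.026,.032],[2.301,2.136,.007]),
([-0.0876,0.2997,0.1754,2.0991,-0.1402,0.4752,0.1916],[.49679,-.04413,.21305],[2.06775,2.07323,.27891])]
def fk(q,P,s):
    h,L1,L2,L3,o1,o7,a1,a2=P
    z=lambda a:R.from_euler('z',a); y=lambda a:R.from_euler('y',a)
    r=z(s[0]*q[0]+o1); p=np.array([0,0,h])
    r=r*y(q[1])*z(s[1]*q[2]); p=p+r.apply([a1,0,L1])
    r=r*y(q[3])*z(s[2]*q[4]); p=p+r.apply([a2,0,L2])
    r=r*y(q[5])*z(s[3]*q[6]+o7); p=p+r.apply([0,0,L3]); return p,r
def res(P,s):
    o=[]
    for q,p,w in D:
        a,b=fk(q,P,s); o+=list((a-p)*10)+list((b.inv()*R.from_rotvec(w)).as_rotvec())
    return np.array(o)
if __name__=="__main__":
    import itertools
    out=[]
    for s in itertools.product([1,-1],repeat=4):
        for o1 in(0,):
            for o7 in(0,1.57,3.14,-1.57):
                f=least_squares(res,[.34,.55,.37,.4,o1,o7,0,0],args=(s,)); out.append((f.cost,s,f.x.round(4).tolist()))
    out.sort(key=lambda t:t[0])
    for t in out[:5]:print(t)
E
python3 kin.py
```

```text
(np.float64(0.000986727265758149), (-1, -1, -1, -1), [0.2529, 0.5187, 0.3711, 0.2684, -0.0374, 1.5334, 0.0217, -0.002])
(np.float64(0.0009867272657581652), (-1, -1, -1, -1), [0.2529, 0.5187, 0.3711, 0.2684, -0.0374, 1.5334, 0.0217, -0.002])
(np.float64(0.000986727265758169), (-1, -1, -1, -1), [0.2529, 0.5187, 0.3711, 0.2684, -0.0374, 1.5334, 0.0217, -0.002])
(np.float64(0.0009867272657581735), (-1, -1, -1, -1), [0.2529, 0.5187, 0.3711, 0.2684, -0.0374, 1.5334, 0.0217, -0.002])
(np.float64(0.06573127016673151), (-1, -1, -1, 1), [0.2529, 0.519, 0.3711, 0.2688, -0.0375, 1.3087, 0.0215, -0.002])
```

```bash
cat > kin2.py <<'E'
from kin import *
S=(-1,-1,-1,-1)
def fk(q,P,s=S):
    h,L1,L2,L3,b1,b2,a1,a2,a3=P
    z=lambda a:R.from_euler('z',a); y=lambda a:R.from_euler('y',a)
    r=z(-q[0]); p=np.array([0,0,h])
    r=r*y(q[1])*z(-q[2]); p=p+r.apply([a1,b1,L1])
    r=r*y(q[3])*z(-q[4]); p=p+r.apply([a2,b2,L2])
    r=r*y(q[5])*z(-q[6]+np.pi/2); p=p+r.apply([0,0,L3])+r.apply([a3,0,0]); return p,r
def res(P):
    o=[]
    for q,p,w in D:
        a,b=fk(q,P); o+=list((a-p)*10)+list((b.inv()*R.from_rotvec(w)).as_rotvec())
    return np.array(o)
f=least_squares(res,[.25,.52,.37,.27,0,0,0,0,0]); P=f.x
Q0=np.array(D[-1][0]); lo=np.array([-3.12,-.3,-1.34,.26,-1.36,.01,-2.84])+.02; hi=np.array([3.12,2.06,1.32,2.42,4.5,1.98,2.84])-.02
def ik(p,r,q0=Q0,w=1e-3):
    g=lambda q:np.r_[(fk(q,P)[0]-p)*10,(fk(q,P)[1].inv()*r).as_rotvec()*3,w*(q-q0)]
    return least_squares(g,np.clip(q0,lo+1e-3,hi-1e-3),bounds=(lo,hi))
if __name__=="__main__":
    print(f.cost,P.round(4)); print(res(P).reshape(-1,6).round(3))
    from h import TR,TO,ontrack
    rng=np.random.default_rng(0)
    for yt in(-.10,-.06,0,.062):
      for lean in(0,):
        p=TO+TR.apply([0,yt,.032]); r=ontrack()
        best=None; sols=[]
        for k in range(30):
            q0=Q0 if k==0 else rng.uniform(lo,hi); t=ik(p,r,q0)
            a,b=fk(t.x,P); e=np.linalg.norm(a-p)*1000,np.degrees((b.inv()*r).magnitude())
            if k==0: print("from Q0",yt,p.round(3),np.round(e,1),t.x.round(2))
            if e[0]<2 and e[1]<1: sols.append(t.x)
        if sols:
            sols.sort(key=lambda q:np.linalg.norm(q-Q0)); print(len(sols),sols[0].round(2))
E
python3 kin2.py
```

```text
6.876877084079101e-06 [ 0.2487  0.5522  0.3816  0.2961 -0.0245  0.0475 -0.0062  0.0062 -0.0448]
[[-0.     0.001 -0.     0.     0.    -0.   ]
 [-0.001 -0.002 -0.001  0.001 -0.    -0.001]
 [ 0.001 -0.     0.001 -0.001 -0.    -0.001]
 [-0.     0.001  0.001 -0.    -0.     0.   ]]
from Q0 -0.1 [0.546 0.002 0.09 ] [0. 0.] [ 0.38  0.66 -0.82  2.19  1.79  0.53 -1.77]
26 [ 0.38  0.66 -0.82  2.19  1.79  0.53 -1.77]
from Q0 -0.06 [0.543 0.042 0.09 ] [0. 0.] [ 0.25  0.65 -0.77  2.18  1.78  0.54 -1.85]
27 [ 0.25  0.65 -0.77  2.18  1.78  0.54 -1.85]
from Q0 0 [0.537 0.102 0.09 ] [0. 0.] [ 0.02  0.63 -0.64  2.16  1.73  0.53 -1.94]
28 [ 0.02  0.63 -0.64  2.16  1.73  0.53 -1.94]
from Q0 0.062 [0.531 0.164 0.09 ] [0. 0.] [-0.26  0.61 -0.42  2.1   1.64  0.46 -1.99]
23 [-0.26  0.61 -0.42  2.1   1.64  0.46 -1.99]
```

```bash
cat > path.py <<'E'
from kin2 import *
from h import TR,TO,ontrack,pose,read_state
import sys
Qt=ik(TO+TR.apply([0,-.10,.032+.07]),ontrack(),np.array([.38,.66,-.82,2.19,1.79,.53,-1.77])).x
if __name__=="__main__":
    Q=np.array(read_state()['joint_positions'])
    print(Qt.round(3))
    for t in np.linspace(0,1,11):
        p,r=fk(Q+(Qt-Q)*t,P); M=r.as_matrix(); print(t.round(1),p.round(3),"z",M[:,2].round(2),"y",M[:,1].round(2),"elbow",(R.from_euler('z',-(Q+(Qt-Q)*t)[0])*R.from_euler('y',(Q+(Qt-Q)*t)[1])).apply([0,0,P[1]]).round(2))
E
python3 path.py
```

```text
[ 0.47   0.496 -0.873  2.214  1.514  0.443 -1.522]
0.0 [ 0.497 -0.044  0.213] z [ 0.27 -0.01 -0.96] y [0.96 0.   0.27] elbow [0.16 0.01 0.53]
0.1 [ 0.482 -0.043  0.195] z [ 0.24 -0.04 -0.97] y [0.97 0.01 0.24] elbow [0.17 0.01 0.52]
0.2 [ 0.471 -0.044  0.181] z [ 0.22 -0.07 -0.97] y [0.98 0.02 0.22] elbow [ 0.18 -0.    0.52]
0.3 [ 0.463 -0.046  0.169] z [ 0.21 -0.1  -0.97] y [0.98 0.04 0.21] elbow [ 0.19 -0.02  0.52]
0.4 [ 0.46  -0.046  0.16 ] z [ 0.23 -0.12 -0.97] y [0.97 0.05 0.22] elbow [ 0.2  -0.03  0.51]
0.5 [ 0.461 -0.046  0.153] z [ 0.25 -0.12 -0.96] y [0.97 0.07 0.24] elbow [ 0.21 -0.04  0.51]
0.6 [ 0.466 -0.043  0.148] z [ 0.29 -0.12 -0.95] y [0.96 0.08 0.28] elbow [ 0.22 -0.05  0.5 ]
0.7 [ 0.474 -0.038  0.145] z [ 0.33 -0.1  -0.94] y [0.94 0.09 0.33] elbow [ 0.22 -0.07  0.5 ]
0.8 [ 0.485 -0.029  0.144] z [ 0.39 -0.06 -0.92] y [0.92 0.09 0.38] elbow [ 0.23 -0.09  0.5 ]
0.9 [ 0.497 -0.017  0.145] z [ 0.44 -0.02 -0.9 ] y [0.89 0.09 0.44] elbow [ 0.23 -0.1   0.49]
1.0 [ 0.512 -0.001  0.15 ] z [ 0.5   0.05 -0.87] y [0.86 0.08 0.5 ] elbow [ 0.23 -0.12  0.49]
```

```bash
python3 - <<'E'
from kin2 import *
from h import plan,read_state,pose
Q=np.array(read_state()['joint_positions'])
def ori(z,yh=np.array([1,.05,0])):
    z=np.array(z,float);z/=np.linalg.norm(z); y=yh-z*(yh@z); y/=np.linalg.norm(y); return R.from_matrix(np.c_[np.cross(y,z),y,z])
for ly in(-.15,-.25,-.35,.25,.35):
    r=ori([.2,ly,-.95]);t=ik(np.array([.465,-.06,.19]),r,Q,w=.05);print(ly,t.x.round(2),t.cost)
r=ori([.2,-.25,-.95]);plan([.465,-.06,.19],r,5)
E
```

```text
-0.15 [-0.28  0.34  0.34  2.14  0.08  0.47  0.03] 0.00017437327362262843
-0.25 [-0.44  0.37  0.47  2.13  0.2   0.48 -0.11] 0.0005227019340268839
-0.35 [-0.58  0.42  0.59  2.12  0.27  0.5  -0.21] 0.0009503464531604314
0.25 [ 0.31  0.32 -0.06  2.17 -0.53  0.58  0.72] 0.0008202464377943971
0.35 [ 0.38  0.34 -0.07  2.17 -0.64  0.65  0.84] 0.0012381038328493062
0.92 -2.76 -1.22 -0.31 -0.74 0.27
0.92 -2.76 -1.22 -0.28 -0.74 0.30
0.92 -2.76 -1.22 -0.25 -0.74 0.32
0.92 -2.76 -1.22 -0.22 -0.74 0.35
0.92 -2.76 -1.22 -0.19 -0.74 0.37
total deg 15.76 cm 4.23
```

```bash
python3 - <<'E'
from kin2 import *
from h import *
Q=np.array(read_state()['joint_positions']); p0,r0=pose()
p=TO+TR.apply([0,-.10,.13]);r=ontrack();print(p)
q=Q.copy()
w=(r0.inv()*r).as_rotvec()
for k in range(1,11):
    q=ik(p0+(p-p0)*k/10,r0*R.from_rotvec(w*k/10),q,w=.02).x; print(q.round(2))
plan(p,r,8)
E
```

```text
[ 0.49757881 -0.00221481  0.1745833 ]
[-0.08  0.3   0.16  2.13 -0.15  0.43  0.2 ]
[-0.07  0.3   0.14  2.15 -0.16  0.37  0.22]
[-0.06  0.3   0.11  2.18 -0.17  0.32  0.23]
[-0.04  0.3   0.08  2.2  -0.19  0.27  0.24]
[-0.02  0.3   0.05  2.23 -0.2   0.22  0.26]
[ 0.    0.31  0.01  2.26 -0.2   0.16  0.26]
[ 0.03  0.31 -0.03  2.28 -0.21  0.1   0.27]
[ 0.05  0.32 -0.07  2.3  -0.2   0.05  0.27]
[ 0.07  0.33 -0.11  2.29  0.12  0.03 -0.06]
[ 0.04  0.33 -0.11  2.26  0.57  0.03 -0.52]
-1.78 0.32 -0.60 0.53 -0.12 0.46
-1.78 0.32 -0.60 0.53 -0.13 0.46
-1.78 0.32 -0.60 0.53 -0.14 0.46
-1.78 0.32 -0.60 0.52 -0.15 0.46
-1.78 0.32 -0.60 0.52 -0.15 0.46
-1.78 0.32 -0.60 0.52 -0.16 0.45
-1.78 0.32 -0.60 0.52 -0.17 0.45
-1.78 0.32 -0.60 0.52 -0.18 0.45
total deg 15.21 cm 5.69
```

move_arm --steps "-1.8 0.3 -0.6 0.5 -0.1 0.5 1; -1.8 0.3 -0.6 0.5 -0.1 0.5 1; -1.8 0.3 -0.6 0.5 -0.1 0.5 1; -1.8 0.3 -0.6 0.5 -0.2 0.5 1; -1.8 0.3 -0.6 0.5 -0.2 0.5 1; 0 0 0 0 0 0 1"

```text
time: 11.5
eef_pos: [0.4902, -0.0171, 0.1786]
tool_rot: [1.935, 2.058, 0.436]
ft_force: [-0.5, -1.0, -1.8]
opening: 0.0241
```

```bash
python3 - <<'E'
from h import *
p=TO+TR.apply([0,-.10,.13]);r=ontrack()
s=read_state();print(s['joint_positions'].round(3),pose()[1].as_matrix()[:,2]);plan(p,r,4)
E
```

```text
[ 0.004  0.319  0.007  2.276 -0.243  0.135  0.306] [ 0.40392829  0.02620488 -0.91441525]
-1.53 0.20 -0.43 0.36 0.15 0.18
-1.53 0.20 -0.43 0.36 0.15 0.18
-1.53 0.20 -0.43 0.36 0.14 0.19
-1.53 0.20 -0.43 0.35 0.14 0.19
total deg 6.41 cm 1.71
```

move_arm --steps "-1.5 0.2 -0.4 0.4 0.1 0.2 1; -1.5 0.2 -0.4 0.4 0.1 0.2 1; -1.5 0.2 -0.4 0.4 0.1 0.2 1; -1.5 0.2 -0.4 0.4 0.1 0.2 1; 0 0 0 0 0 0 1"

```text
time: 12.0
eef_pos: [0.4975, -0.0012, 0.1809]
tool_rot: [1.866, 2.045, 0.52]
ft_force: [-0.6, 0.1, -1.4]
opening: 0.0236
```

```bash
python3 - <<'E'
from h import *
p=TO+TR.apply([0,-.10,.09]);r=ontrack()
s=read_state();print(s['joint_positions'].round(3),pose()[1].as_matrix()[:,2],TR.inv().apply(pose()[0]-TO));plan(p,r,4)
E
```

```text
[ 0.058  0.321 -0.094  2.315 -0.487  0.018  0.552] [ 0.47002818  0.04945082 -0.88126507] [ 0.00315067 -0.09894657  0.13550706]
-0.45 -0.07 -0.07 -0.03 -0.04 1.14
-0.45 -0.07 -0.07 -0.03 -0.05 1.14
-0.45 -0.07 -0.07 -0.03 -0.06 1.14
-0.45 -0.07 -0.07 -0.03 -0.07 1.14
total deg 1.84 cm 4.56
```

```bash
python3 - <<'E'
from kin2 import *
import kin2
from h import *
rng=np.random.default_rng(1)
Q=np.array(read_state()['joint_positions'])
for yt,zt in((-.10,.09),(-.1,.032),(-.06,.032),(.062,.032)):
    p=TO+TR.apply([0,yt,zt]);r=ontrack()
    for j5 in(-1.3,-1,-.5,0,.5,1,1.7,2.4,3.1):
        def g(q): 
            a,b=fk(q,P); return np.r_[(a-p)*10,(b.inv()*r).as_rotvec()*3,.3*(q[4]-j5)]
        b=None
        for k in range(6):
            q0=np.clip(Q+rng.normal(0,.4,7)*(k>0),lo+.01,hi-.01);q0[4]=j5
            t=least_squares(g,np.clip(q0,lo+.01,hi-.01),bounds=(lo,hi))
            if b is None or t.cost<b.cost:b=t
        a,rr=fk(b.x,P);print(yt,zt,j5,b.x.round(2),np.round(1000*np.linalg.norm(a-p),1),np.degrees((rr.inv()*r).magnitude()).round(1))
E
```

```text
-0.1 0.09 -1.3 [-0.06  0.4   0.01  2.31 -0.97  0.03  1.  ] 18.5 6.1
-0.1 0.09 -1 [ 0.01  0.41 -0.05  2.28 -0.49  0.03  0.55] 15.9 5.2
-0.1 0.09 -0.5 [ 0.04  0.42 -0.08  2.24 -0.02  0.03  0.08] 11.9 3.9
-0.1 0.09 0 [ 0.04  0.42 -0.09  2.22  0.35  0.03 -0.29] 8.5 2.8
-0.1 0.09 0.5 [ 0.    0.42 -0.09  2.21  0.7   0.03 -0.66] 5.5 1.8
-0.1 0.09 1 [-0.06  0.42 -0.06  2.2   1.07  0.03 -1.07] 2.9 1.0
-0.1 0.09 1.7 [-0.04  0.43 -0.19  2.22  1.7   0.13 -1.77] 0.0 0.0
-0.1 0.09 2.4 [-0.27  0.43  0.02  2.27  2.4   0.11 -2.54] 0.0 0.0
-0.1 0.09 3.1 [-0.47  0.46  0.26  2.38  3.29  0.21  2.82] 0.5 0.1
-0.1 0.032 -1.3 [-0.01  0.53 -0.03  2.2  -0.55  0.03  0.6 ] 23.0 8.1
-0.1 0.032 -1 [ 0.01  0.54 -0.06  2.17 -0.17  0.03  0.23] 20.2 7.1
-0.1 0.032 -0.5 [ 0.02  0.54 -0.07  2.15  0.23  0.03 -0.17] 16.6 5.8
-0.1 0.032 0 [ 0.    0.55 -0.07  2.13  0.56  0.03 -0.52] 13.7 4.8
-0.1 0.032 0.5 [-0.03  0.55 -0.07  2.12  0.87  0.03 -0.85] 11.3 4.0
-0.1 0.032 1 [-0.08  0.55 -0.04  2.12  1.19  0.03 -1.21] 9.5 3.3
-0.1 0.032 1.7 [ 0.64  0.91 -1.32  2.18  1.72  0.94 -1.58] 0.1 0.0
-0.1 0.032 2.4 [-0.13  0.56 -0.16  
[... 624 characters left out ...]
 0.23 -2.62] 0.0 0.0
-0.06 0.032 3.1 [-0.55  0.62  0.26  2.33  3.19  0.3   2.82] 0.2 0.1
0.062 0.032 -1.3 [-0.69  0.59  0.35  2.18 -0.84  0.03  0.48] 18.9 6.7
0.062 0.032 -1 [-0.65  0.59  0.32  2.15 -0.4   0.03  0.06] 16.1 5.7
0.062 0.032 -0.5 [-0.63  0.59  0.29  2.12  0.05  0.03 -0.39] 12.3 4.4
0.062 0.032 0 [-0.64  0.59  0.28  2.1   0.4   0.03 -0.75] 9.1 3.2
0.062 0.032 0.5 [-0.66  0.6   0.29  2.09  0.74  0.03 -1.1 ] 6.3 2.2
0.062 0.032 1 [-0.7   0.61  0.3   2.08  1.1   0.03 -1.49] 4.0 1.4
0.062 0.032 1.7 [-0.54  0.59 -0.03  2.11  1.7   0.25 -2.11] 0.0 0.0
0.062 0.032 2.4 [-0.8   0.63  0.27  2.15  2.32  0.13 -2.82] 0.2 0.1
0.062 0.032 3.1 [-0.92  0.68  0.42  2.25  3.1   0.2   2.63] 0.0 0.0
```

```bash
cat > greedy.py <<'E'
from kin2 import *
from h import TR,TO,ontrack,read_state
def jac(q):
    p,r=fk(q,P);J=np.zeros((6,7))
    for i in range(7):
        d=np.array(q,float);d[i]+=1e-5;a,b=fk(d,P);J[:3,i]=(a-p)/1e-5;J[3:,i]=(r.inv()*b).as_rotvec()/1e-5
    return J
def null(q): return np.linalg.svd(jac(q))[2][-1]
if __name__=="__main__":
    Q=np.array(read_state()['joint_positions'])
    print("null",null(Q).round(2))
    rng=np.random.default_rng(1)
    p=TO+TR.apply([0,-.1,.10])
    for flip in(0,1):
      r=ontrack(flip)
      for j5 in(1.5,1.8,2.1,2.4,2.7,3.1,-.5,-1.2):
        for k in range(6):
            def g(q):
                a,b=fk(q,P);return np.r_[(a-p)*10,(b.inv()*r).as_rotvec()*3,.1*(q[4]-j5)]
            t=least_squares(g,np.clip(np.r_[Q[:4]+rng.normal(0,.4,4)*(k>0),j5,.4,rng.uniform(-2.5,2.5)],lo+.01,hi-.01),bounds=(lo,hi))
            a,b=fk(t.x,P)
            if np.linalg.norm(a-p)>.003 or (b.inv()*r).magnitude()>.02: continue
            q=Q.copy()
            zs=[]
            for i in range(300):
                n=null(q);d=t.x-q;d=d-n*(n@d);s=np.linalg.norm(d)
                if s<1e-3:break
                q=np.clip(q+d*min(1,.03/s),lo-.015,hi+.015); zs.append(fk(q,P)[0][2])
            a,b=fk(q,P)
            print(flip,t.x.round(2),"->",q.round(2),"end",(1000*(a-p)).round(0),np.degrees((b.inv()*r).magnitude()).round(1),"minz",np.round(min(zs),2));break
E
python3 greedy.py
```

```text
null [-0.   -0.   -0.04  0.08 -0.72 -0.08  0.69]
0 [-0.01  0.4  -0.19  2.21  1.5   0.11 -1.54] -> [-0.01  0.41 -0.14  2.39  0.08  0.02 -0.08] end [-86.  46. -32.] 11.6 minz 0.12
0 [-0.23  0.4   0.04  2.22  1.8   0.03 -1.89] -> [-0.22  0.41  0.11  2.42  0.12  0.02 -0.15] end [-103.   20.  -38.] 12.6 minz 0.11
0 [-0.26  0.41  0.04  2.25  2.1   0.06 -2.22] -> [-0.25  0.41  0.14  2.42  0.18  0.02 -0.22] end [-105.   19.  -38.] 12.7 minz 0.11
0 [-0.3   0.41  0.06  2.28  2.4   0.08 -2.55] -> [-0.29  0.41  0.19  2.42  0.21  0.02 -0.26] end [-107.   15.  -39.] 13.0 minz 0.11
0 [-0.47  0.44  0.27  2.39  3.29  0.19  2.82] -> [-0.47  0.44  0.26  2.38  3.28  0.19  2.84] end [-0.  0. -0.] 0.1 minz 0.1
0 [-0.47  0.44  0.26  2.39  3.29  0.19  2.82] -> [-0.47  0.44  0.26  2.38  3.28  0.19  2.84] end [-0.  0. -0.] 0.1 minz 0.1
1 [ 0.93  0.71 -1.29  2.18  1.5   0.66  1.9 ] -> [ 0.63  0.57 -0.74  2.21  1.03  0.33  2.4 ] end [-59.  21. -48.] 13.4 minz 0.1
1 [ 0.94  0.72 -1.32  2.18  1.51  0.69  1.9 ] -> [ 0.63  0.58 -0.75  2.21  1.03  0.34  2.41] end [-63.  22. -51.] 14.4 minz 0.1
1 [ 0.13  0.41 -0.17  2.23  2.21  0.03  1.02] -> [ 0.48  0.49 -0.6   2.21  1.83  0.22  1.48] end [ 13.   4. -13.] 2.3 minz 0.12
1 [ 0.11  0.41 -0.17  2.25  2.4   0.04  0.82] -> [ 0.11  0.41 -0.03  2.22  1.66  0.02  1.64] end [-14. -33. -11.] 5.3 minz 0.12
1 [ 0.09  0.41 -0.15  2.28  2.7   0.08  0.51] -> [0.08 0.42 0.03 2.24 1.69 0.02 1.63] end [-30. -51. -18.] 7.6 minz 0.1
1 [ 0.03  0.41 -0.08  2.33  3.1   0.13  0.1 ] -> [ 0.23  0.42 -0.04  2.31  1.48  0.02  1.93] end [-83. -69. -39.] 9.9 minz 0.1
1 [ 0.45  0.44 -0.35  2.21  0.59  0.03  2.82] -> [ 0.63  0.51 -0.69  2.19  0.99  0.22  2.39] end [-23.  19. -13.] 6.3 minz 0.14
```

```bash
cat > wp.py <<'E'
from greedy import *
def follow(q,wps,step=.03,verbose=True):
    path=[q.copy()]
    for w in wps:
        w=np.array(w,float)
        for i in range(400):
            n=null(q);d=w-q;d=d-n*(n@d);s=np.linalg.norm(d)
            if s<5e-3:break
            q=np.clip(q+d*min(1,step/s),lo-.015,hi+.015);path.append(q.copy())
        if verbose:
            p,r=fk(q,P);print(q.round(2),len(path),p.round(3),r.as_matrix()[:,2].round(2),"y",r.as_matrix()[:,1].round(2),"minz",round(min(fk(x,P)[0][2] for x in path),2))
    return q,path
if __name__=="__main__":
    Q=np.array(read_state()['joint_positions'])
    A=[.3,.35,-.4,2.1,1.8,.25,1.5]
    for j6 in(.3,.6,1.0,1.4):
        print(j6);follow(Q,[A,[.3,.3,-.4,1.9,1.8,j6,1.5],[.3,.3,-.4,1.9,1.8,j6,-1.6],[.38,.5,-.7,2.1,1.8,.5,-1.6]])
    print("direct other: bend first")
    follow(Q,[[0,.3,-.4,2.,1.5,1.0,-1.5],[.38,.5,-.7,2.1,1.8,.5,-1.6]])
    follow(Q,[[0,.3,0,1.8,-.3,1.2,.3],[0,.3,-.4,1.8,1.8,1.2,-1.6],[.38,.5,-.7,2.1,1.8,.5,-1.6]])
E
python3 wp.py
```

```text
0.3
[ 0.09  0.36 -0.04  2.11  1.21  0.07  2.12] 81 [ 0.56  -0.022  0.198] [ 0.6  -0.09 -0.8 ] y [-0.8  -0.13 -0.58] minz 0.19
[-0.02  0.32  0.1   1.91  1.26  0.09  2.01] 92 [ 0.666 -0.041  0.313] [ 0.76 -0.16 -0.63] y [-0.64 -0.11 -0.76] minz 0.19
[-0.08  0.3   0.05  2.15 -0.23  0.09  0.4 ] 181 [0.577 0.002 0.248] [ 0.57  0.03 -0.82] y [0.81 0.2  0.56] minz 0.19
[-0.26  0.57  0.26  2.33  0.    0.3   0.31] 581 [ 0.383 -0.033  0.058] [-0.03 -0.14 -0.99] y [ 0.94  0.34 -0.08] minz 0.05
0.6
[ 0.09  0.36 -0.04  2.11  1.21  0.07  2.12] 81 [ 0.56  -0.022  0.198] [ 0.6  -0.09 -0.8 ] y [-0.8  -0.13 -0.58] minz 0.19
[-0.1   0.33  0.12  1.9   1.88  0.44  1.33] 124 [ 0.694 -0.128  0.36 ] [ 0.79 -0.43 -0.44] y [-0.53 -0.11 -0.84] minz 0.19
[ 0.23  0.3  -0.31  1.9   1.8   0.57 -1.62] 224 [ 0.659 -0.206  0.41 ] [ 0.79 -0.44 -0.43] y [0.53 0.15 0.83] minz 0.19
[ 0.2   0.47 -0.46  2.11  1.89  0.4  -1.73] 239 [ 0.613 -0.057  0.19 ] [ 0.66 -0.08 -0.75] y [0.75 0.21 0.63] minz 0.19
1.0
[ 0.09  0.36 -0.04  2.11  1.21  0.07  2.12] 81 [ 0.56  -0.022  0.198] [ 0.6  -0.09 -0.8 ] y [-0.8  -0.13 -0.58] minz 0.
[... 778 characters left out ...]
 277 [ 0.617 -0.056  0.184] [ 0.67 -0.08 -0.74] y [0.74 0.2  0.64] minz 0.18
direct other: bend first
[-0.64  0.58  0.72  2.1   0.5   0.58 -0.41] 401 [ 0.443 -0.133  0.184] [ 0.06 -0.59 -0.81] y [1.   0.05 0.04] minz 0.17
[-0.06  0.5   0.03  2.26  0.38  0.21 -0.09] 444 [ 0.449 -0.036  0.09 ] [ 0.19 -0.08 -0.98] y [0.94 0.31 0.15] minz 0.06
[-0.03  0.3   0.04  1.8  -0.31  1.2   0.32] 46 [0.457 0.062 0.297] [-0.14  0.28 -0.95] y [ 0.98  0.18 -0.09] minz 0.19
[-0.56  0.45  0.46  1.8   1.66  0.8  -1.68] 146 [ 0.673 -0.149  0.454] [ 0.7  -0.68 -0.22] y [0.5  0.25 0.83] minz 0.19
[-0.01  0.49 -0.22  2.14  2.22  0.37 -2.13] 201 [ 0.622 -0.059  0.178] [ 0.68 -0.08 -0.73] y [0.73 0.2  0.66] minz 0.14
```

```bash
cat > rows.py <<'E'
from wp import *
def rows(wps,nmax=10,maxang=6.5,maxsh=.03,stepn=.10,grip=1):
    Q=np.array(read_state()['joint_positions']); q,path=follow(Q,wps,step=.02,verbose=False)
    i=0;out=[];a,b=fk(path[0],P);dropped=0
    while i<len(path)-1 and len(out)<nmax:
        j=i
        while j<len(path)-1:
            c,d=fk(path[j+1],P); 
            if np.degrees((b.inv()*d).magnitude())>maxang or np.linalg.norm(c-a)>maxsh or np.abs(path[j+1]-path[i]).max()>.17: break
            j+=1
        j=max(j,i+1);c,d=fk(path[j],P);w=np.degrees((b.inv()*d).as_rotvec());sh=b.inv().apply(c-a)*100
        out.append(" ".join(f"{v:.1f}" for v in np.r_[w,sh])+f" {grip:g}");i=j;a,b=c,d
    print("now",Q.round(2),"FKerr mm",(1000*(fk(Q,P)[0]-read_state()['eef_pos'])).round(1))
    print("; ".join(out));print("pred",path[i].round(2),fk(path[i],P)[0].round(3),"remaining",len(path)-1-i,"final",q.round(2))
E
python3 -c "
from rows import *
rows([[0,.3,0,1.8,-.3,1.2,.3]])"
```

```text
now [ 0.06  0.32 -0.09  2.32 -0.49  0.02  0.55] FKerr mm [12.7 -2.7  7.7]
3.9 4.3 0.4 2.0 0.6 -0.2 1; 4.0 3.8 0.2 1.9 0.4 -0.6 1; 4.2 3.3 0.0 1.7 0.1 -0.9 1; 4.5 2.6 -0.0 1.4 -0.2 -1.3 1; 4.7 1.9 0.1 1.2 -0.5 -1.6 1; 4.9 1.2 0.3 0.9 -0.9 -1.9 1; 5.1 0.5 0.6 0.6 -1.3 -2.2 1; 2.5 -0.1 0.5 0.2 -0.8 -1.1 1
pred [-0.03  0.3   0.04  1.8  -0.31  1.2   0.31] [0.457 0.062 0.297] remaining 0 final [-0.03  0.3   0.04  1.8  -0.31  1.2   0.31]
```

```bash
python3 - <<'E'
from h import read_state
import json
s=read_state();d=[s['joint_positions'].tolist(),s['eef_pos'].tolist(),s['tool_rot'].tolist()]
json.dump([d],open("data.json","w"))
E
cat > /tmp/ed.py <<'E'
t=open('kin2.py').read()
t=t.replace("S=(-1,-1,-1,-1)","import json\nD=D+[tuple(x) for x in json.load(open('data.json'))]\nS=(-1,-1,-1,-1)")
t=t.replace("h,L1,L2,L3,b1,b2,a1,a2,a3=P","h,L1,L2,L3,b1,b2,a1,a2,a3,a4,b4=P").replace("r.apply([a3,0,0])","r.apply([a3,0,0])+rw.apply([a4,b4,0])")
t=t.replace("r=r*y(q[5])*z(-q[6]+np.pi/2)","rw=r*y(q[5]); r=rw*z(-q[6]+np.pi/2)")
t=t.replace("return np.array(o)\nf=","return np.r_[o,.02*P[4:]]\nf=").replace("[.25,.52,.37,.27,0,0,0,0,0]","[.25,.52,.37,.27,0,0,0,0,0,0,0]").replace("print(res(P).reshape(-1,6).round(3))","print(res(P)[:6*len(D)].reshape(-1,6).round(3))")
open('kin2.py','w').write(t)
E
python3 /tmp/ed.py; python3 kin2.py | head -8
```

```text
3.937408030899498e-05 [ 2.482e-01  5.497e-01  3.686e-01  3.002e-01  6.600e-03 -2.900e-03
  4.500e-03 -1.200e-03 -2.230e-02 -1.000e-04 -2.900e-03]
[[-0.001  0.002 -0.001  0.     0.    -0.   ]
 [-0.002 -0.002 -0.001  0.001 -0.    -0.001]
 [-0.    -0.    -0.004 -0.001 -0.    -0.001]
 [-0.002 -0.     0.006 -0.    -0.     0.   ]
 [ 0.001 -0.    -0.     0.    -0.    -0.   ]]
from Q0 -0.1 [0.546 0.002 0.09 ] [17.5  6.1] [ 0.    0.54 -0.03  2.18 -1.34  0.03  1.41]
```

```bash
python3 -c "
from rows import *
follow(np.array(read_state()['joint_positions']),[[0,.3,0,1.8,-.3,1.2,.3],[0,.3,-.4,1.8,1.8,1.2,-1.6],[.38,.5,-.7,2.1,1.8,.5,-1.6]])
rows([[0,.3,0,1.8,-.3,1.2,.3]])"
```

```text
[ 0.01  0.3  -0.01  1.8  -0.3   1.2   0.3 ] 46 [0.447 0.062 0.293] [-0.14  0.28 -0.95] y [ 0.98  0.18 -0.09] minz 0.18
[-0.56  0.39  0.42  1.8   1.66  0.86 -1.63] 144 [ 0.691 -0.076  0.513] [ 0.71 -0.68 -0.18] y [0.47 0.27 0.84] minz 0.18
[ 0.02  0.46 -0.18  2.09  2.23  0.3  -2.1 ] 201 [0.662 0.018 0.226] [ 0.7  -0.07 -0.71] y [0.71 0.2  0.67] minz 0.17
now [ 0.06  0.32 -0.09  2.32 -0.49  0.02  0.55] FKerr mm [ 0.1 -0.  -0. ]
3.8 4.1 0.4 1.9 0.6 -0.2 1; 4.0 3.6 0.2 1.7 0.4 -0.6 1; 4.3 3.1 0.1 1.5 0.1 -1.0 1; 4.6 2.5 0.0 1.3 -0.2 -1.4 1; 4.8 1.9 0.1 1.1 -0.5 -1.7 1; 5.0 1.3 0.2 0.9 -0.9 -2.0 1; 5.1 0.7 0.4 0.7 -1.3 -2.3 1; 2.2 0.2 0.3 0.3 -0.7 -1.0 1
pred [ 0.01  0.3  -0.01  1.8  -0.3   1.2   0.3 ] [0.447 0.062 0.293] remaining 0 final [ 0.01  0.3  -0.01  1.8  -0.3   1.2   0.3 ]
```

move_arm --steps "3.8 4.1 0.4 1.9 0.6 -0.2 1; 4 3.6 0.2 1.7 0.4 -0.6 1; 4.3 3.1 0.1 1.5 0.1 -1 1; 4.6 2.5 0 1.3 -0.2 -1.4 1; 4.8 1.9 0.1 1.1 -0.5 -1.7 1; 5 1.3 0.2 0.9 -0.9 -2 1; 5.1 0.7 0.4 0.7 -1.3 -2.3 1; 2.2 0.2 0.3 0.3 -0.7 -1 1"

```text
time: 12.8
eef_pos: [0.4405, 0.0557, 0.292]
tool_rot: [-1.837, -2.144, -0.11]
ft_force: [0.1, 0.1, -2.1]
opening: 0.0242
```

```bash
python3 -c "
from rows import *
follow(np.array(read_state()['joint_positions']),[[0,.3,-.4,1.8,1.8,1.2,-1.6],[.38,.5,-.7,2.1,1.8,.5,-1.6]])
rows([[0,.3,-.4,1.8,1.8,1.2,-1.6]])"
```

```text
[-0.6   0.43  0.51  1.8   1.62  0.78 -1.62] 98 [ 0.699 -0.084  0.482] [ 0.69 -0.68 -0.23] y [0.52 0.25 0.81] minz 0.28
[ 0.02  0.46 -0.18  2.09  2.22  0.3  -2.09] 158 [0.662 0.018 0.227] [ 0.7  -0.07 -0.71] y [0.71 0.2  0.68] minz 0.15
now [-0.03  0.33  0.05  1.78 -0.29  1.24  0.3 ] FKerr mm [ 4.8 -0.7 -7.3]
1.5 -5.0 2.2 -1.9 -0.8 -0.2 1; 1.0 -5.1 2.2 -2.0 -0.6 -0.3 1; 0.5 -5.2 2.2 -2.0 -0.4 -0.3 1; 0.1 -5.2 2.2 -2.0 -0.2 -0.4 1; -0.4 -5.2 2.2 -2.0 0.1 -0.4 1; -0.9 -5.1 2.2 -2.0 0.3 -0.5 1; -1.4 -5.0 2.2 -1.9 0.5 -0.5 1; -1.9 -4.8 2.1 -1.9 0.7 -0.6 1; -2.3 -4.6 2.1 -1.8 1.0 -0.6 1; -3.2 -5.0 2.4 -1.9 1.4 -0.7 1
pred [-0.37  0.34  0.32  1.79  0.57  1.18 -0.44] [ 0.48  -0.125  0.351] remaining 84 final [-0.6   0.43  0.51  1.8   1.62  0.78 -1.62]
```

Controller behaves as predicted; continue.

move_arm --steps "1.5 -5 2.2 -1.9 -0.8 -0.2 1; 1 -5.1 2.2 -2 -0.6 -0.3 1; 0.5 -5.2 2.2 -2 -0.4 -0.3 1; 0.1 -5.2 2.2 -2 -0.2 -0.4 1; -0.4 -5.2 2.2 -2 0.1 -0.4 1; -0.9 -5.1 2.2 -2 0.3 -0.5 1; -1.4 -5 2.2 -1.9 0.5 -0.5 1; -1.9 -4.8 2.1 -1.9 0.7 -0.6 1; -2.3 -4.6 2.1 -1.8 1 -0.6 1; -3.2 -5 2.4 -1.9 1.4 -0.7 1"

```text
time: 13.8
eef_pos: [0.4758, -0.1426, 0.3673]
tool_rot: [1.943, 1.658, -0.68]
ft_force: [0.3, 0.4, -1.5]
opening: 0.0239
```

```bash
python3 -c "
from rows import *
follow(np.array(read_state()['joint_positions']),[[0,.3,-.4,1.8,1.8,1.2,-1.6],[.38,.5,-.7,2.1,1.8,.5,-1.6]])
rows([[0,.3,-.4,1.8,1.8,1.2,-1.6]])"
```

```text
[-0.58  0.4   0.45  1.8   1.65  0.83 -1.63] 56 [ 0.694 -0.079  0.503] [ 0.71 -0.68 -0.2 ] y [0.49 0.26 0.83] minz 0.38
[ 0.01  0.46 -0.18  2.09  2.23  0.3  -2.1 ] 114 [0.662 0.018 0.226] [ 0.7  -0.07 -0.71] y [0.71 0.2  0.68] minz 0.17
now [-0.39  0.32  0.31  1.77  0.64  1.27 -0.5 ] FKerr mm [-5.4 12.2 15.3]
-3.8 -3.6 2.4 -1.3 1.7 -0.5 1; -4.1 -3.2 2.3 -1.1 1.8 -0.5 1; -5.0 -3.1 2.6 -1.0 2.3 -0.6 1; -5.3 -2.3 2.6 -0.6 2.5 -0.6 1; -5.4 -1.6 2.5 -0.2 2.5 -0.5 1; -5.3 -0.8 2.4 0.2 2.5 -0.5 1; -5.2 -0.0 2.4 0.6 2.5 -0.4 1; -5.6 0.8 2.8 1.1 2.6 -0.4 1; -5.0 1.6 2.9 1.4 2.3 -0.2 1; -4.8 2.4 3.5 1.8 2.2 -0.0 1
pred [-0.58  0.4   0.45  1.8   1.56  0.87 -1.49] [ 0.677 -0.09   0.498] remaining 9 final [-0.58  0.4   0.45  1.8   1.65  0.83 -1.63]
```

```bash
python3 -c "
from rows import *
Q=np.array(read_state()['joint_positions'])
for w in ([.38,.5,-.7,2.1,1.8,.5,-1.6],[.2,.4,-.5,2.0,1.8,.8,-1.7],[-.2,.45,0,2.0,2.0,.7,-1.9]):
  print(w);follow(Q,[w,Qt:=[.2,.5,-.45,2.2,2.0,.35,-2.1]])
"
```

```text
[0.38, 0.5, -0.7, 2.1, 1.8, 0.5, -1.6]
[-0.1   0.49 -0.03  2.09  0.91  0.25 -0.76] 65 [0.584 0.001 0.153] [ 0.4  -0.13 -0.91] y [0.9  0.24 0.37] minz 0.13
[-0.18  0.51  0.07  2.19  0.84  0.16 -0.97] 79 [0.531 0.004 0.117] [ 0.34 -0.11 -0.93] y [ 0.94 -0.01  0.34] minz 0.12
[0.2, 0.4, -0.5, 2.0, 1.8, 0.8, -1.7]
[-0.4   0.52  0.4   2.    1.36  0.34 -1.38] 59 [ 0.647 -0.081  0.234] [ 0.54 -0.44 -0.71] y [0.82 0.12 0.55] minz 0.23
[-0.16  0.51  0.05  2.2   1.26  0.11 -1.39] 90 [0.547 0.015 0.123] [ 0.4  -0.08 -0.91] y [ 0.91 -0.01  0.4 ] minz 0.11
[-0.2, 0.45, 0, 2.0, 2.0, 0.7, -1.9]
[-0.43  0.48  0.33  2.    2.08  0.55 -2.04] 78 [ 0.709 -0.044  0.333] [ 0.8  -0.43 -0.43] y [0.57 0.29 0.77] minz 0.33
[ 0.01  0.48 -0.17  2.2   2.36  0.25 -2.49] 111 [0.602 0.033 0.169] [ 0.6  -0.02 -0.8 ] y [ 0.8  -0.04  0.6 ] minz 0.16
```

```bash
python3 -c "
from rows import *
Q=np.array(read_state()['joint_positions'])
for w in ([-.2,.4,0,2.1,2.0,.75,-1.9],[-.2,.35,0,2.1,2.0,.9,-1.9]):
  print(w);follow(Q,[w,[.2,.5,-.45,2.2,2.0,.35,-2.1]])
rows([[-.2,.4,0,2.1,2.0,.75,-1.9]])
"
```

```text
[-0.2, 0.4, 0, 2.1, 2.0, 0.75, -1.9]
[-0.44  0.43  0.34  2.1   2.07  0.61 -2.02] 77 [ 0.663 -0.063  0.336] [ 0.77 -0.47 -0.43] y [0.59 0.3  0.75] minz 0.33
[ 0.    0.48 -0.17  2.2   2.37  0.24 -2.49] 111 [0.602 0.033 0.169] [ 0.6  -0.02 -0.8 ] y [ 0.8  -0.04  0.6 ] minz 0.16
[-0.2, 0.35, 0, 2.1, 2.0, 0.9, -1.9]
[-0.48  0.39  0.39  2.1   2.05  0.75 -2.01] 75 [ 0.651 -0.092  0.399] [ 0.77 -0.56 -0.28] y [0.52 0.32 0.79] minz 0.38
[ 0.    0.48 -0.17  2.19  2.38  0.24 -2.5 ] 114 [0.602 0.034 0.168] [ 0.6  -0.02 -0.8 ] y [ 0.8  -0.04  0.6 ] minz 0.16
now [-0.39  0.32  0.31  1.77  0.64  1.27 -0.5 ] FKerr mm [-5.4 12.2 15.3]
-4.1 -4.1 2.9 -1.2 1.7 0.6 1; -4.5 -3.3 2.5 -0.8 1.7 0.5 1; -5.3 -2.7 2.3 -0.4 2.0 0.5 1; -5.4 -1.6 1.9 0.2 2.0 0.4 1; -5.9 -0.5 1.6 0.8 2.0 0.4 1; -6.0 1.0 1.3 1.6 1.9 0.4 1; -5.7 2.7 1.1 2.5 1.5 0.3 1; -4.2 3.6 0.9 2.7 0.9 0.2 1; -3.4 4.2 0.9 2.8 0.5 0.2 1; -3.2 4.6 1.3 2.9 0.5 0.0 1
pred [-0.48  0.44  0.4   2.08  1.9   0.61 -1.85] [ 0.651 -0.086  0.336] remaining 13 final [-0.44  0.43  0.34  2.1   2.07  0.61 -2.02]
```

move_arm --steps "-4.1 -4.1 2.9 -1.2 1.7 0.6 1; -4.5 -3.3 2.5 -0.8 1.7 0.5 1; -5.3 -2.7 2.3 -0.4 2 0.5 1; -5.4 -1.6 1.9 0.2 2 0.4 1; -5.9 -0.5 1.6 0.8 2 0.4 1; -6 1 1.3 1.6 1.9 0.4 1; -5.7 2.7 1.1 2.5 1.5 0.3 1; -4.2 3.6 0.9 2.7 0.9 0.2 1; -3.4 4.2 0.9 2.8 0.5 0.2 1; -3.2 4.6 1.3 2.9 0.5 0 1"

```text
time: 14.8
eef_pos: [0.6716, -0.0935, 0.3246]
tool_rot: [1.365, 1.434, 0.187]
ft_force: [0.2, -0.8, -1.5]
opening: 0.024
```

```bash
python3 -c "
from rows import *
from h import *
Q=np.array(read_state()['joint_positions']);print(Q.round(2))
p=TO+TR.apply([0,-.1,.12]);r=ontrack()
print(pose()[0],p);q=Q.copy();p0,r0=pose();w=(r0.inv()*r).as_rotvec()
for k in range(1,7):
  q=ik(p0+(p-p0)*k/6,r0*R.from_rotvec(w*k/6),q,w=.02).x;print(q.round(2))
plan(p,r,12)
"
```

```text
[-0.46  0.46  0.36  2.11  2.04  0.67 -1.99]
[ 0.67164943 -0.09350227  0.32464215] [ 0.50255626 -0.00174052  0.16592305]
[-0.39  0.44  0.32  2.15  2.1   0.55 -2.05]
[-0.35  0.4   0.29  2.2   2.13  0.44 -2.08]
[-0.29  0.37  0.23  2.24  2.18  0.33 -2.14]
[-0.17  0.35  0.11  2.28  2.28  0.24 -2.22]
[ 0.03  0.35 -0.09  2.32  2.39  0.17 -2.32]
[ 0.26  0.38 -0.33  2.36  2.49  0.13 -2.39]
1.91 3.38 0.71 0.99 -1.57 -0.94
1.91 3.38 0.71 1.02 -1.61 -0.83
1.91 3.38 0.71 1.05 -1.65 -0.72
1.91 3.38 0.71 1.06 -1.68 -0.60
1.91 3.38 0.71 1.07 -1.71 -0.48
1.91 3.38 0.71 1.08 -1.74 -0.36
1.91 3.38 0.71 1.07 -1.76 -0.24
1.91 3.38 0.71 1.06 -1.78 -0.11
1.91 3.38 0.71 1.04 -1.80 0.01
1.91 3.38 0.71 1.02 -1.81 0.13
1.91 3.38 0.71 0.98 -1.81 0.25
1.91 3.38 0.71 0.94 -1.82 0.37
total deg 47.32 cm 24.94
```

move_arm --steps "1.9 3.4 0.7 1 -1.6 -0.9 1; 1.9 3.4 0.7 1 -1.6 -0.8 1; 1.9 3.4 0.7 1 -1.6 -0.7 1; 1.9 3.4 0.7 1.1 -1.7 -0.6 1; 1.9 3.4 0.7 1.1 -1.7 -0.5 1; 1.9 3.4 0.7 1.1 -1.7 -0.4 1; 1.9 3.4 0.7 1.1 -1.8 -0.2 1; 1.9 3.4 0.7 1.1 -1.8 -0.1 1; 0 0 0 0 0 0 1"

```text
time: 15.7
eef_pos: [0.554, -0.0232, 0.2078]
tool_rot: [1.697, 1.866, 0.434]
ft_force: [0.3, -1.2, -1.6]
opening: 0.0237
```

```bash
python3 -c "
from rows import *
from h import *
Q=np.array(read_state()['joint_positions']);print(Q.round(2))
p=TO+TR.apply([0,-.1,.09]);r=ontrack()
print(pose()[0],p);q=Q.copy();p0,r0=pose();w=(r0.inv()*r).as_rotvec()
for k in range(1,4):
  q=ik(p0+(p-p0)*k/3,r0*R.from_rotvec(w*k/3),q,w=.02).x;print(q.round(2))
print(TR.inv().apply(p0-TO))
plan(p,r,5)
"
```

```text
[-0.19  0.35  0.1   2.29  2.25  0.22 -2.22]
[ 0.55396651 -0.02315175  0.2077536 ] [ 5.17488627e-01 -3.17661864e-04  1.39942286e-01]
[ 0.02  0.38 -0.1   2.31  2.4   0.22 -2.33]
[ 0.15  0.41 -0.23  2.33  2.48  0.21 -2.39]
[ 0.27  0.46 -0.36  2.35  2.55  0.21 -2.44]
[ 0.06347819 -0.12619131  0.13165261]
1.34 2.29 0.61 0.73 -1.32 0.56
1.34 2.29 0.61 0.70 -1.31 0.61
1.34 2.29 0.61 0.66 -1.30 0.67
1.34 2.29 0.61 0.61 -1.29 0.73
1.34 2.29 0.61 0.57 -1.28 0.78
total deg 13.6 cm 8.03
```

move_arm --steps "1.3 2.3 0.6 0.7 -1.3 0.6 1; 1.3 2.3 0.6 0.7 -1.3 0.6 1; 1.3 2.3 0.6 0.7 -1.3 0.7 1; 1.3 2.3 0.6 0.6 -1.3 0.7 1; 1.3 2.3 0.6 0.6 -1.3 0.8 1; 0 0 0 0 0 0 1; 0 0 0 0 0 0 1"

```text
time: 16.4
eef_pos: [0.5255, -0.0003, 0.1394]
tool_rot: [1.836, 2.017, 0.555]
ft_force: [-0.1, -0.6, -2.1]
opening: 0.0234
```

```bash
cat >> h.py <<'E'
def tst():
    s=read_state();p,r=pose();print("t",s['time'],"q",s['joint_positions'].round(2),"track mm",(1000*TR.inv().apply(p-TO)).round(1),"rot err deg (track)",np.degrees(TR.inv().apply((r*ontrack().inv()).as_rotvec())).round(2),"F",TR.inv().apply(s['ft_force']).round(1),"open",round(float(s['opening'])*1000,1))
E
python3 -c "
from h import *
tst();plan(TO+TR.apply([0,-.1,.06]),ontrack(),2)
c=cap('wrist','w7');cap('top','t7');cap('side','s7');crop('t7','t7c',180,100,330,200,5)"
```

```text
t 16.4 q [ 0.23  0.46 -0.34  2.33  2.53  0.2  -2.44] track mm [   6.6 -100.8   85.5] rot err deg (track) [-0.01 -0.75 -0.05] F [-1.2 -0.6 -1.7] open 23.4
0.38 0.01 -0.03 0.04 -0.35 1.27
0.38 0.01 -0.03 0.04 -0.34 1.27
total deg 0.76 cm 2.64
```

View pics/w7.png

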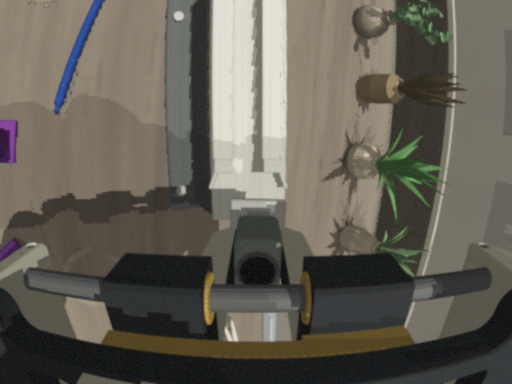

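View pics/s7.png

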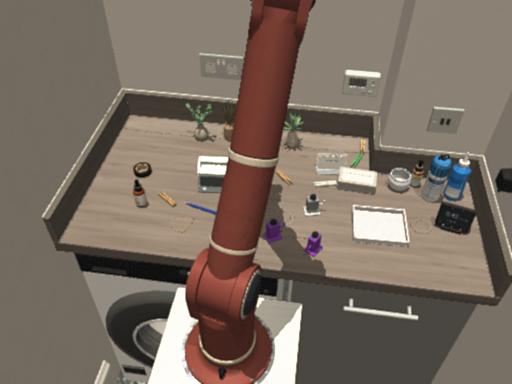

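```bash
python3 -c "
from h import *
c=cap('wrist','w8');p,r=pose()
for n,v in (('fl',(22,-18,26)),('fr',(22,18,26)),('bl',(22,-18,32)),('br',(22,18,32)),('btn',(0,0,-28)),('blk',(17,-12,-24)),('blk',(17,12,-24))): print(n,np.round(proj(c,p+r.apply(np.array(v)/1000),True),1))
for n,v in (('lipLin',(-11,-60,13)),('lipUin',(11,-60,13)),('floor',(-31,-115,0)),('floorU',(31,-115,0)),('gl',(-30,-85,9)),('gu',(30,-85,9))): print(n,np.round(proj(c,TO+TR.apply(np.array(v)/1000),True),1))
crop('w8','w8c',190,130,310,290,5)
"
```

```text
fl [230.  200.2]
fr [286.6 200.1]
bl [230.8 197.5]
br [285.7 197.5]
btn [258.7 274.6]
blk [233.8 239.9]
blk [283.6 239.9]
lipLin [234.5 160.7]
lipUin [262.9 160.6]
floor [213.7 221.5]
floorU [285.1 221.2]
gl [212.  190.7]
gu [286.  190.5]
```

View pics/w8c.png

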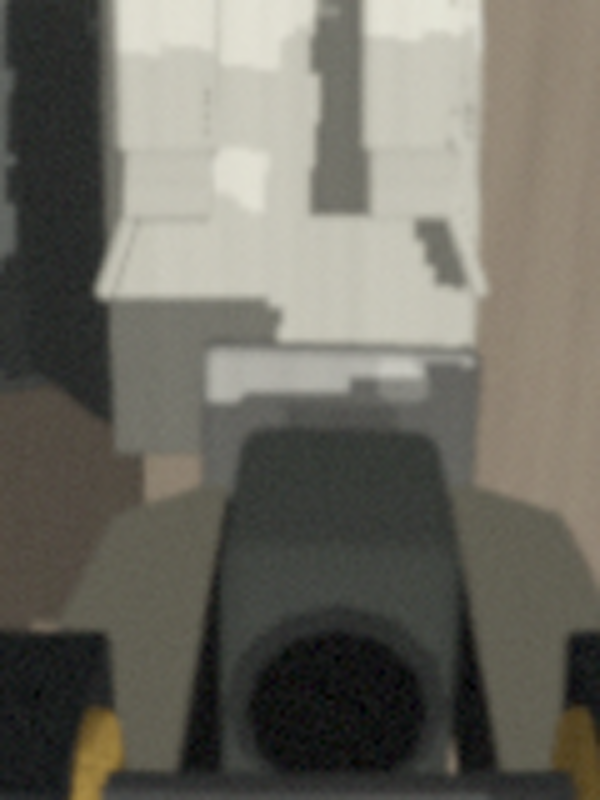

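```bash
python3 -c "
from h import *
tst();plan(TO+TR.apply([-.0005,-.099,.05]),ontrack(),3)"
```

```text
t 16.6 q [ 0.23  0.46 -0.34  2.33  2.53  0.2  -2.44] track mm [  6.4 -99.8  86.1] rot err deg (track) [ 0.05 -0.74  0.05] F [-1.   0.2 -1.9] open 23.7
0.25 -0.02 0.02 0.03 -0.24 1.20
0.25 -0.02 0.02 0.03 -0.24 1.20
0.25 -0.02 0.02 0.03 -0.23 1.20
total deg 0.75 cm 3.68
```

move_arm --steps "0.3 0 0 0 -0.3 1.2 1; 0.3 0 0 0 -0.2 1.2 1; 0.2 0 0 0 -0.2 1.2 1; 0 0 0 0 0 0 1; 0 0 0 0 0 0 1"

```text
time: 17.1
eef_pos: [0.5399, 0.0034, 0.1061]
tool_rot: [1.834, 2.027, 0.545]
ft_force: [-0.7, 0.2, -1.6]
opening: 0.0241
```

```bash
python3 -c "
from h import *
tst();plan(TO+TR.apply([-.0005,-.099,.036]),ontrack(),1)"
```

```text
t 17.1 q [ 0.23  0.56 -0.36  2.31  2.55  0.28 -2.45] track mm [  2.7 -98.4  49.4] rot err deg (track) [-0.05 -0.26  0.3 ] F [-1.3  0.3 -1. ] open 24.1
0.26 0.05 0.30 -0.06 -0.33 1.34
total deg 0.4 cm 1.38
```

move_arm --steps "0.3 0 0.3 0 -0.5 0.6 1; 0 0 0 0 0 0.5 1; 0 0 0 0 0 0 1; 0 0 0 0 0 0 1"

```text
time: 17.5
eef_pos: [0.5413, 0.0035, 0.0941]
tool_rot: [1.842, 2.025, 0.542]
ft_force: [0.3, -0.2, -0.9]
opening: 0.024
```

```bash
python3 -c "
from h import *
tst();plan(TO+TR.apply([-.0005,-.099,.033]),ontrack(),1)"
```

```text
t 17.5 q [ 0.23  0.59 -0.37  2.32  2.55  0.31 -2.46] track mm [ -2.1 -98.4  38.3] rot err deg (track) [-0.09 -0.02  0.  ] F [-0.2 -0.2 -1. ] open 24.0
0.02 0.09 0.00 -0.06 0.16 0.53
total deg 0.09 cm 0.55
```

move_arm --steps "0 0 0 0 0.2 0.4 1; 0 0 0 0 0 0 1; 0 0 0 0 0 0 1"

```text
time: 17.8
eef_pos: [0.5455, 0.0038, 0.0918]
tool_rot: [1.841, 2.024, 0.542]
ft_force: [-0.7, -0.5, -1.2]
opening: 0.0239
```

```bash
python3 -c "
from h import *
tst();plan(TO+TR.apply([-.0005,-.099,.033]),ontrack(),1)"
```

```text
t 17.8 q [ 0.23  0.6  -0.37  2.31  2.55  0.31 -2.46] track mm [  0.5 -98.6  34.2] rot err deg (track) [-0.11 -0.06 -0.  ] F [-1.3 -0.4 -0.7] open 23.9
0.06 0.11 -0.00 -0.04 -0.10 0.12
total deg 0.12 cm 0.16
```

move_arm --steps "0 0 0 0 -0.1 0.2 1; 0 0 0 0 0 0.1 1"

```text
time: 18.0
eef_pos: [0.546, 0.0037, 0.0895]
tool_rot: [1.84, 2.023, 0.543]
ft_force: [-8.4, -1.2, 15.9]
opening: 0.0239
```

```bash
python3 -c "
from h import *
tst();cap('top');tst()"
```

```text
t 18.0 q [ 0.23  0.6  -0.37  2.31  2.56  0.32 -2.46] track mm [ -0.3 -98.7  31.9] rot err deg (track) [-0.14 -0.15  0.02] F [ 0.6 -0.4 18.1] open 23.9
t 18.05 q [ 0.23  0.6  -0.37  2.31  2.56  0.32 -2.46] track mm [ -0.3 -98.7  32. ] rot err deg (track) [-0.14 -0.15  0.03] F [-0.9 -0.8  6.3] open 24.1
```

move_arm --steps "0 0 0 0 0 -0.15 1; 0 0 0 0.8 0 0 1; 0 0 0 0.8 0 0 1; 0 0 0 0 0 0 1"

```text
time: 18.45
eef_pos: [0.5433, 0.0211, 0.0908]
tool_rot: [1.84, 2.024, 0.543]
ft_force: [-0.2, -0.0, -0.7]
opening: 0.0244
```

```bash
python3 -c "
from h import *
tst();plan(TO+TR.apply([-.0005,-.04,.033]),ontrack(),4)"
```

```text
t 18.45 q [ 0.18  0.6  -0.37  2.31  2.52  0.33 -2.47] track mm [ -0.6 -81.1  33.6] rot err deg (track) [-0.1  -0.13  0.02] F [-0.5 -0.  -0.5] open 24.4
0.03 0.03 0.01 1.03 0.00 0.01
0.03 0.03 0.01 1.03 0.00 0.01
0.03 0.03 0.01 1.03 0.00 0.01
0.03 0.03 0.01 1.03 0.00 0.01
total deg 0.17 cm 4.11
```

move_arm --steps "0 0 0 0.8 0 0 1; 0 0 0 0.8 0 0 1; 0 0 0 0 0 0 1"

```text
time: 18.75
eef_pos: [0.5416, 0.0396, 0.0905]
tool_rot: [1.839, 2.026, 0.544]
ft_force: [0.2, 0.8, -1.7]
opening: 0.0241
```

```bash
python3 -c "
from h import *
tst();cap('wrist','w9');crop('w9','w9c',190,80,310,290,4)"
```

```text
t 18.75 q [ 0.13  0.6  -0.36  2.32  2.48  0.35 -2.48] track mm [ -0.6 -62.6  33.3] rot err deg (track) [-0.03 -0.11  0.09] F [-0.6  0.8 -1.6] open 24.1
```

View pics/w9c.png

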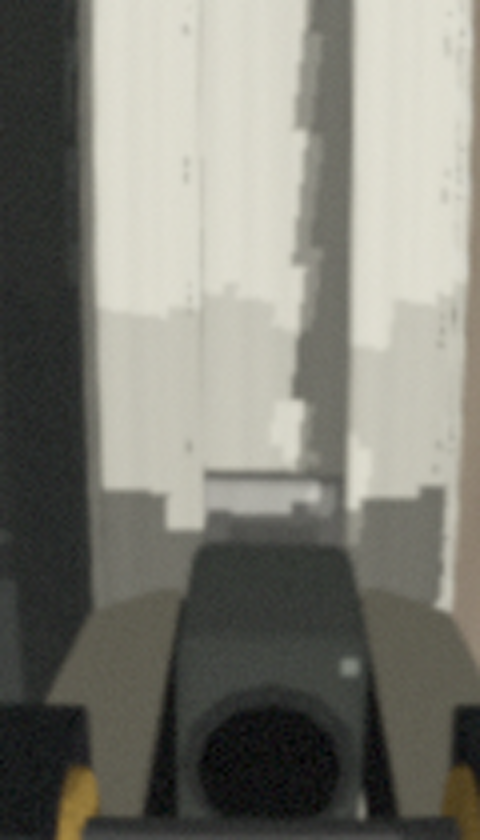

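move_arm --steps "0 0 0 1 0 0 1; 0 0 0 1 0 0 1; 0 0 0 1 0 0 1; 0 0 0 1 0 0 1; 0 0 0 0 0 0 1"

```text
time: 19.3
eef_pos: [0.5381, 0.0794, 0.0902]
tool_rot: [1.841, 2.022, 0.541]
ft_force: [-0.5, 0.1, -1.7]
opening: 0.0241
```

```bash
python3 -c "
from h import *
tst();plan(TO+TR.apply([-.0005,.05,.033]),ontrack(),6)"
```

```text
t 19.3 q [ 0.    0.59 -0.33  2.32  2.39  0.37 -2.49] track mm [ -0.5 -22.6  32.9] rot err deg (track) [-0.21 -0.13 -0.04] F [-1.3  0.1 -1.3] open 24.1
0.02 0.04 -0.01 1.21 -0.00 -0.01
0.02 0.04 -0.01 1.21 -0.00 -0.01
0.02 0.04 -0.01 1.21 -0.00 -0.00
0.02 0.04 -0.01 1.21 -0.00 -0.00
0.02 0.04 -0.01 1.21 -0.00 -0.00
0.02 0.04 -0.01 1.21 -0.00 -0.00
total deg 0.26 cm 7.26
```

move_arm --steps "0 0 0 1.2 0 0 1; 0 0 0 1.2 0 0 1; 0 0 0 1.2 0 0 1; 0 0 0 1.2 0 0 1; 0 0 0 1.2 0 0 1; 0 0 0 1 0 0 1; 0 0 0 0 0 0 1"

```text
time: 20.0
eef_pos: [0.5329, 0.1441, 0.0901]
tool_rot: [1.847, 2.006, 0.533]
ft_force: [0.4, -0.2, -1.4]
opening: 0.0239
```

```bash
python3 -c "
from h import *
tst();plan(TO+TR.apply([-.0005,.062,.033]),ontrack(),2)"
```

```text
t 20.0 q [-0.21  0.59 -0.27  2.29  2.21  0.39 -2.48] track mm [ 0.3 42.3 32.3] rot err deg (track) [-0.93 -0.27 -0.47] F [-0.4 -0.3 -1.4] open 23.9
0.14 0.46 -0.23 0.99 -0.05 -0.05
0.14 0.46 -0.23 0.99 -0.04 -0.04
total deg 1.07 cm 1.98
```

move_arm --steps "0.1 0.5 -0.2 0.7 0 -0.1 1; 0.1 0.5 -0.2 0.6 0 0 1; 0 0 0 0.4 0 0 1; 0 0 0 0.4 0 0 1"

```text
time: 20.4
eef_pos: [0.5309, 0.1636, 0.0907]
tool_rot: [1.846, 2.023, 0.544]
ft_force: [0.1, 0.2, -1.2]
opening: 0.0243
```

```bash
python3 -c "
from h import *
tst()"
```

```text
t 20.4 q [-0.25  0.59 -0.26  2.27  2.18  0.38 -2.47] track mm [ 0.4 61.9 32.9] rot err deg (track) [-0.   -0.03 -0.2 ] F [-0.5  0.2 -1.1] open 24.3
```

move_arm --steps "0 0 0 0.3 0 0 1; 0 0 0 0.3 0 0 1"

```text
time: 20.6
eef_pos: [0.531, 0.1642, 0.0905]
tool_rot: [1.849, 2.011, 0.536]
ft_force: [-1.5, -5.5, -0.0]
opening: 0.0236
```

```bash
python3 -c "
from h import *
tst()"
```

```text
t 20.6 q [-0.26  0.59 -0.25  2.27  2.16  0.38 -2.46] track mm [ 0.4 62.5 32.7] rot err deg (track) [-0.62 -0.11 -0.48] F [-1.8 -5.4  1. ] open 23.6
```

move_arm --steps "0 0 0 0.1 0 0.1 1; 0 0 0 0 0 0 0.8; 0 0 0 0 0 0 0.6; 0 0 0 0 0 0 0.5; 0 0 0 0 0 0 0.5"

```text
time: 21.1
eef_pos: [0.5321, 0.1669, 0.0908]
tool_rot: [1.847, 2.011, 0.54]
ft_force: [0.5, 0.7, -0.4]
opening: 0.0428
```

```bash
python3 -c "
from h import *
tst()"
```

```text
t 21.1 q [-0.27  0.6  -0.25  2.27  2.16  0.39 -2.46] track mm [ 1.8 65.1 32.2] rot err deg (track) [-0.5  -0.27 -0.41] F [ 0.3  0.7 -0.7] open 42.8
```

Retract along the tool and look.

move_arm --steps "0 0 0 0 0 -1 0.4; 0 0 0 0 0 -2 0.4; 0 0 0 0 0 -2.5 0.4; 0 0 0 0 0 -2.5 0.4; 0 0 0 0 0 -2.5 0.4; 0 0 0 0 0 0 0.4"

```text
time: 21.7
eef_pos: [0.4798, 0.1646, 0.1799]
tool_rot: [1.848, 2.015, 0.544]
ft_force: [1.0, 0.3, -0.1]
opening: 0.0557
```

```bash
python3 -c "
from h import *
tst();c=cap('wrist','w10');crop('w10','w10c',170,120,340,290,4)
cap('top','t10');crop('t10','t10c',180,100,340,210,5)
cap('side','s10');crop('s10','s10c',190,130,350,230,5)
for y in(.062,.057): print(np.round(proj(c,TO+TR.apply([0,y,.060]),True),1), np.round(proj(c,TO+TR.apply([0,y,.066]),True),1))"
```

```text
t 21.7 q [-0.58  0.34  0.12  2.32  1.6   0.16 -1.96] track mm [  1.   67.7 135.6] rot err deg (track) [-0.24 -0.2  -0.42] F [ 0.8  0.2 -0.6] open 55.7
[256.7 215. ] [256.7 217.5]
[256.7 220.7] [256.8 223.3]
```

View pics/w10.png

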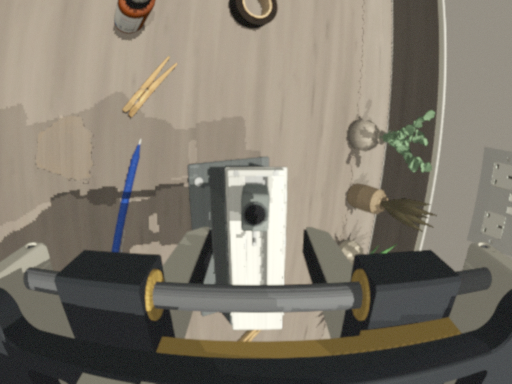

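View pics/t10c.png

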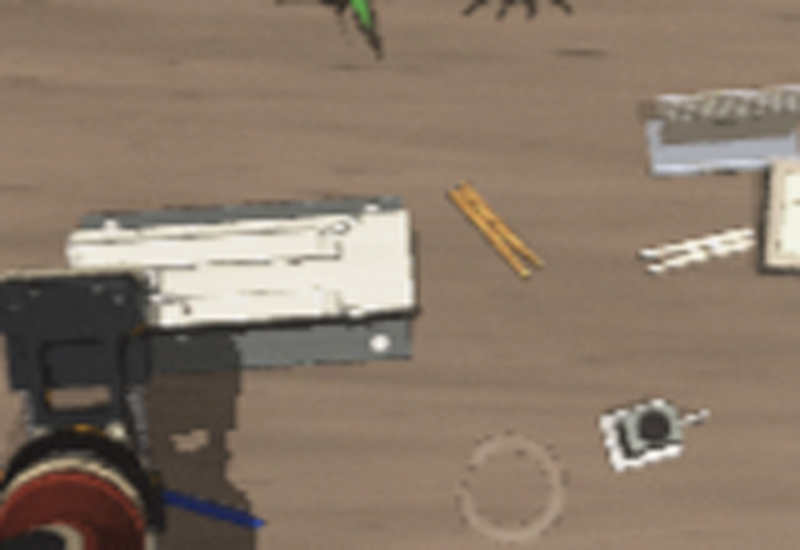

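View pics/s10c.png

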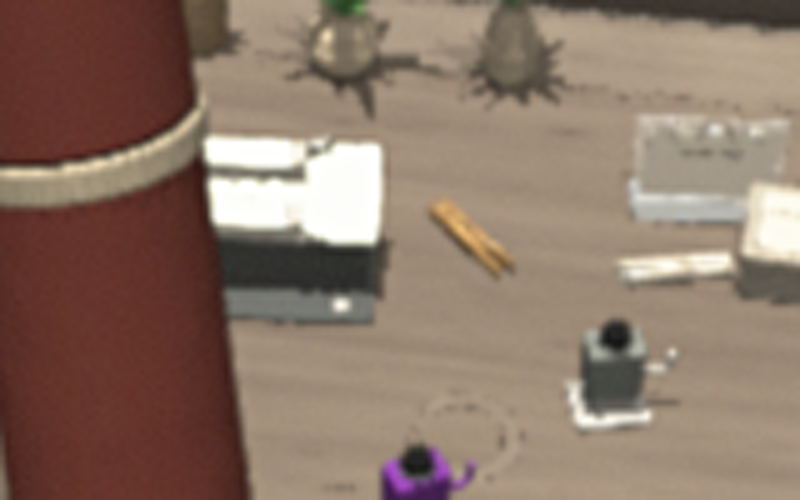

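```bash
python3 -c "
from rows import *
from h import *
Q=np.array(read_state()['joint_positions'])
for tgt,f in((hang(.285),0),(hang(.285,True),1)):
  p=np.array([.465,-.161,.16]);q=Q.copy();p0,r0=pose();w=(r0.inv()*tgt).as_rotvec()
  for k in range(1,11):
    q=ik(p0+(p-p0)*k/10,r0*R.from_rotvec(w*k/10),q,w=.02).x
    if k%3==1:print(k,q.round(2))
plan([.465,-.161,.16],hang(.285),12)
"
```

```text
1 [-0.32  0.34 -0.08  2.31  1.33  0.16 -1.57]
4 [ 0.38  0.39 -0.65  2.26  0.83  0.35 -0.79]
7 [ 0.73  0.49 -0.87  2.15  0.67  0.59 -0.37]
10 [ 0.89  0.6  -0.9   2.01  0.63  0.84 -0.08]
1 [-0.52  0.36  0.11  2.3   1.4   0.2  -1.99]
4 [-0.27  0.37  0.02  2.21  0.81  0.38 -2.1 ]
7 [ 0.03  0.41  0.01  2.07  0.33  0.55 -2.23]
10 [ 0.31  0.48  0.08  1.93 -0.06  0.73 -2.43]
2.49 0.26 -0.92 -2.68 -0.39 -0.05
2.49 0.26 -0.92 -2.68 -0.43 -0.04
2.49 0.26 -0.92 -2.67 -0.48 -0.04
2.49 0.26 -0.92 -2.66 -0.52 -0.03
2.49 0.26 -0.92 -2.65 -0.57 -0.01
2.49 0.26 -0.92 -2.64 -0.61 -0.00
2.49 0.26 -0.92 -2.63 -0.65 0.02
2.49 0.26 -0.92 -2.62 -0.69 0.03
2.49 0.26 -0.92 -2.61 -0.73 0.05
2.49 0.26 -0.92 -2.60 -0.77 0.07
2.49 0.26 -0.92 -2.59 -0.81 0.10
2.49 0.26 -0.92 -2.57 -0.85 0.12
total deg 32.03 cm 32.55
```

move_arm --steps "2.5 0.3 -0.9 -2.4 -0.4 -0.5 0.4; 2.5 0.3 -0.9 -2.7 -0.4 -0.2 0.4; 2.5 0.3 -0.9 -2.7 -0.5 0 0.4; 2.5 0.3 -0.9 -2.7 -0.5 0 0.4; 2.5 0.3 -0.9 -2.7 -0.6 0 0.4; 2.5 0.3 -0.9 -2.6 -0.6 0 0.4; 2.5 0.3 -0.9 -2.6 -0.7 0 0.4; 2.5 0.3 -0.9 -2.6 -0.7 0 0.4; 2.5 0.3 -0.9 -2.6 -0.7 0 0.4; 0 0 0 0 0 0 0.45"

```text
time: 22.85
eef_pos: [0.4661, -0.0533, 0.1581]
tool_rot: [1.913, 2.343, 0.191]
ft_force: [-0.7, 0.1, 0.5]
opening: 0.0529
```

```bash
python3 -c "
from h import *
tst();print(pose()[0]);plan([.465,-.161,.14],hang(.285),4)"
```

```text
t 22.85 q [ 0.62  0.47 -0.73  2.13  0.56  0.55 -0.3 ] track mm [ -39.6 -147.9  133.8] rot err deg (track) [ 1.72 20.33  5.86] F [-0.3  0.2  0.7] open 52.9
[ 0.46610347 -0.05333413  0.15809223]
2.40 0.19 -1.19 -2.63 -0.63 0.37
2.40 0.19 -1.19 -2.62 -0.67 0.39
2.40 0.19 -1.19 -2.60 -0.71 0.41
2.40 0.19 -1.19 -2.59 -0.75 0.43
total deg 10.76 cm 10.92
```

move_arm --steps "2.4 0.2 -1.2 -2.6 -0.6 0.4 0.45; 2.4 0.2 -1.2 -2.6 -0.7 0.4 0.45; 2.4 0.2 -1.2 -2.6 -0.7 0.4 0.45; 2.4 0.2 -1.2 -2.6 -0.8 0.4 0.45; 0 0 0 0 0 0 0.45; 0 0 0 0 0 0 0.45"

```text
time: 23.45
eef_pos: [0.4644, -0.1646, 0.1355]
tool_rot: [-1.882, -2.508, -0.0]
ft_force: [0.2, -0.1, -0.3]
opening: 0.051
```

```bash
python3 -c "
from h import *
print(read_state()['joint_positions'].round(2),pose()[0])
c=cap('wrist','w11');crop('w11','w11c',190,100,330,260,5)
g=c['color'].max(2); m=((g<45)*255).astype('uint8'); x,y=map(int,proj(c,[.4655,-.1605,.066],True));print(x,y)
k=np.zeros_like(m);k[y-25:y+25,x-25:x+25]=1;m*=k
n,l,st,ce=cv2.connectedComponentsWithStats(m)
for i in range(1,n):
    if st[i,4]>40: print(st[i],ce[i],onz(c,*ce[i],.066,True).round(4))
plan([.4655,-.1605,.09],hang(.285),2)"
```

```text
[ 0.79  0.61 -0.74  1.96  0.56  0.8   0.01] [ 0.46440752 -0.16463718  0.13545823]
260 207
[250 195  23  23 398] [260.84422111 205.98492462] [ 0.4651 -0.1592  0.066 ]
-0.12 -0.13 -0.05 0.18 0.14 2.27
-0.12 -0.13 -0.05 0.19 0.13 2.27
total deg 0.37 cm 4.57
```

View pics/w11c.png

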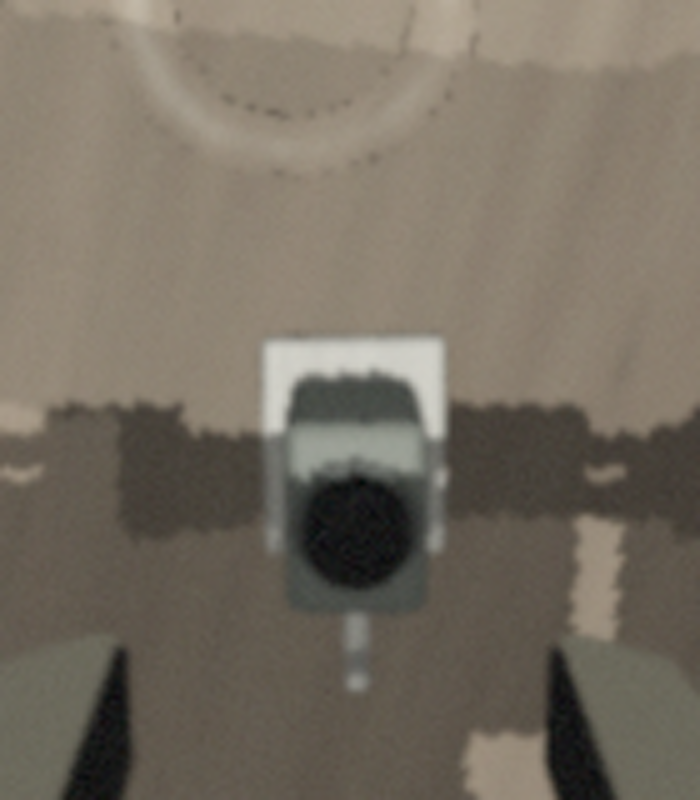

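move_arm --steps "0 0 0 0.3 0.1 2 0.45; 0 0 0 0.2 0.1 2 0.45; 0 0 0 0 0 0 0.45; 0 0 0 0 0 0 0.45"

```text
time: 23.9
eef_pos: [0.4651, -0.1541, 0.0961]
tool_rot: [-1.875, -2.517, -0.004]
ft_force: [-0.3, 0.4, 0.0]
opening: 0.0509
```

```bash
python3 -c "
from h import *
plan([.4652,-.16,.032],hang(.285),3)"
```

```text
0.01 -0.08 0.09 -0.20 -0.05 2.14
0.01 -0.08 0.09 -0.20 -0.05 2.14
0.01 -0.08 0.09 -0.19 -0.05 2.14
total deg 0.36 cm 6.44
```

move_arm --steps "0 0 0 -0.6 0 1 0.45; 0 0 0 0 0 0 0.45; 0 0 0 0 0 1.5 0.45; 0 0 0 0 0 1.5 0.45; 0 0 0 0 0 0 0.45"

```text
time: 24.4
eef_pos: [0.4696, -0.1605, 0.0578]
tool_rot: [1.875, 2.515, 0.008]
ft_force: [-0.3, -0.6, -0.3]
opening: 0.051
```

```bash
python3 -c "
from h import *
plan([.4652,-.16,.032],hang(.285),2)"
```

```text
0.19 0.01 0.13 0.09 -0.21 1.29
0.19 0.01 0.13 0.09 -0.21 1.29
total deg 0.46 cm 2.62
```

move_arm --steps "0.4 0 0.2 0.1 -0.5 0.8 0.45; 0 0 0 0 0 0.8 0.45; 0 0 0 0 0 0 0.45; 0 0 0 0 0 0.7 0.45; 0 0 0 0 0 0 0.45"

```text
time: 24.9
eef_pos: [0.4655, -0.1616, 0.0349]
tool_rot: [1.882, 2.512, 0.0]
ft_force: [0.3, 0.9, 0.1]
opening: 0.051
```

```bash
python3 -c "
from h import *
plan([.4652,-.16,.032],hang(.285),1)"
```

```text
0.12 0.13 -0.02 0.16 0.02 0.29
total deg 0.18 cm 0.33
```

Good; close, lift.

move_arm --steps "0 0 0 0 0 0 0.8; 0 0 0 0 0 0 1; 0 0 0 0 0 0 1; 0 0 0 0 0 0 1; 0 0 0 0 0 0 1; 0 0 0 0 0 -2 1; 0 0 0 0 0 -2.5 1; 0 0 0 0 0 -2.5 1; 0 0 0 0 0 0 1" --force 25

```text
time: 25.8
eef_pos: [0.4639, -0.1611, 0.1058]
tool_rot: [-1.883, -2.514, 0.002]
ft_force: [0.9, 1.1, -1.5]
opening: 0.0242
```

```bash
python3 -c "
from h import *
print(read_state()['joint_positions'].round(2));plan([.432,-.355,.115],hang(.1),6)"
```

```text
[ 0.75  0.64 -0.7   2.    0.62  0.72 -0.05]
-0.01 -0.00 1.77 -2.95 -1.42 -0.15
-0.01 -0.00 1.77 -2.99 -1.33 -0.15
-0.01 -0.00 1.77 -3.03 -1.23 -0.15
-0.01 -0.00 1.77 -3.07 -1.14 -0.15
-0.01 -0.00 1.77 -3.10 -1.05 -0.15
-0.01 -0.00 1.77 -3.13 -0.95 -0.15
total deg 10.61 cm 19.67
```

move_arm --steps "0 0 1.8 -2.9 -1.4 -0.2 1; 0 0 1.8 -3 -1.3 -0.2 1; 0 0 1.8 -3 -1.2 -0.2 1; 0 0 1.8 -3.1 -1.1 -0.1 1; 0 0 1.8 -3.1 -1 -0.1 1; 0 0 1.8 -3.1 -1 -0.1 1; 0 0 0 0 0 0 1; 0 0 0 0 0 0 1"

```text
time: 26.6
eef_pos: [0.426, -0.3594, 0.1051]
tool_rot: [-2.109, -2.311, 0.007]
ft_force: [1.0, 0.7, -2.2]
opening: 0.0241
```

```bash
python3 -c "
from h import *
print(read_state()['joint_positions'].round(2));plan([.430,-.357,.06],hang(.1),1)
cap('top','t12');cap('side','s12');cap('wrist','w12');crop('s12','s12c',290,140,450,260,5)"
```

```text
[ 1.07  0.72 -0.67  1.81  0.58  0.84  0.2 ]
-0.71 -0.38 -0.49 0.18 0.47 4.50
total deg 0.94 cm 4.53
```

View pics/s12c.png

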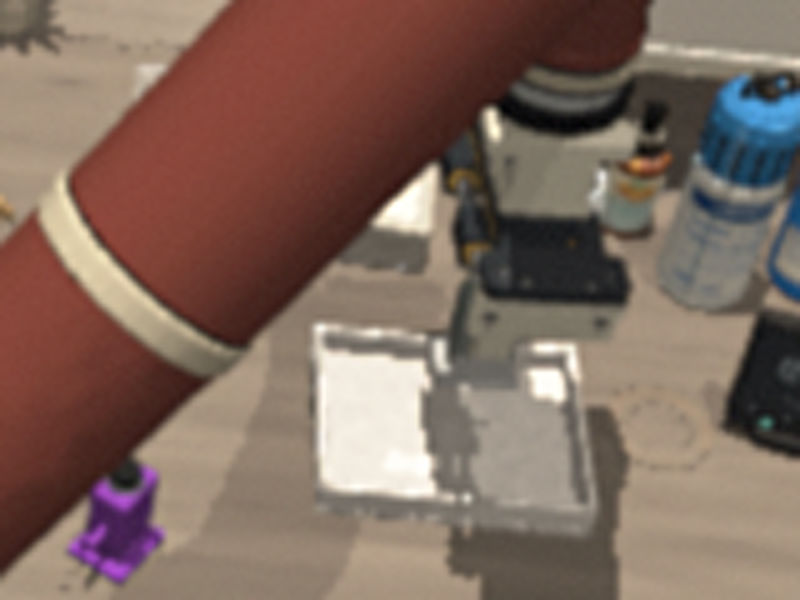

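View pics/w12.png

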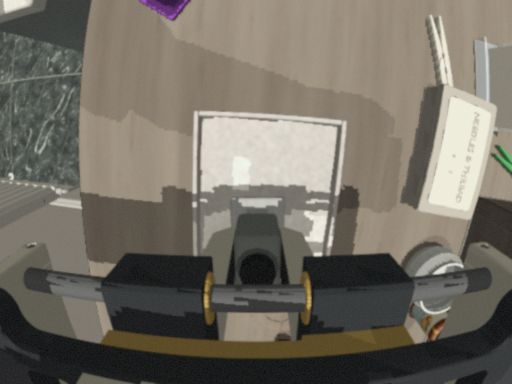

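move_arm --steps "-0.7 -0.4 -0.5 0.2 0.5 1.5 1; 0 0 0 0 0 1.5 1; 0 0 0 0 0 0 1; 0 0 0 0 0 1.4 1; 0 0 0 0 0 0 1"

```text
time: 27.25
eef_pos: [0.4346, -0.3503, 0.0613]
tool_rot: [2.09, 2.342, 0.004]
ft_force: [0.5, -0.9, -1.3]
opening: 0.024
```

```bash
python3 -c "
from h import *
plan([.430,-.357,.039],hang(.1),1);s=read_state();print(s['ft_force'])"
```

```text
0.20 0.02 0.77 -0.61 -0.54 2.22
total deg 0.8 cm 2.37
[ 0.5252971  -0.87828241 -1.34776512]
```

move_arm --steps "0 0 0.8 -0.6 -0.4 0.8 1; 0 0 0 0 0 0.5 1; 0 0 0 0 0 0 1; 0 0 0 0 0 0.4 1; 0 0 0 0 0 0 1"

```text
time: 27.75
eef_pos: [0.4318, -0.3578, 0.0437]
tool_rot: [2.107, 2.324, 0.004]
ft_force: [-0.2, 0.4, -1.7]
opening: 0.0238
```

```bash
python3 -c "
from h import *
plan([.430,-.357,.039],hang(.1),1);s=read_state();print(s['ft_force'])"
```

```text
0.28 0.10 -0.11 0.09 -0.18 0.47
total deg 0.32 cm 0.51
[-0.15859721  0.38486461 -1.66889899]
```

move_arm --steps "0 0 0 0 0 0.3 1; 0 0 0 0 0 0.3 1; 0 0 0 0 0 0.1 1"

```text
time: 28.05
eef_pos: [0.4323, -0.358, 0.0393]
tool_rot: [2.106, 2.323, 0.0]
ft_force: [-1.9, 1.3, 5.0]
opening: 0.0239
```

Contact at the expected height (0.0393). Release slowly, retract.

move_arm --steps "0 0 0 0 0 0 0.8; 0 0 0 0 0 0 0.6; 0 0 0 0 0 0 0.45; 0 0 0 0 0 0 0.45; 0 0 0 0 0 -1 0.45; 0 0 0 0 0 -2 0.45; 0 0 0 0 0 -2.5 0.45; 0 0 0 0 0 -2.5 0.45; 0 0 0 0 0 -2.5 0.45; 0 0 0 0 0 -2.5 0.45"

```text
time: 29.05
eef_pos: [0.4311, -0.3562, 0.1739]
tool_rot: [2.106, 2.329, 0.002]
ft_force: [0.2, -0.3, 0.4]
opening: 0.0516
```

```bash
python3 -c "
from h import *
print(pose()[0],read_state()['joint_positions'].round(2))
cap('top','t13');cap('side','s13');cap('wrist','w13');crop('s13','s13c',180,130,440,260,3)"
```

```text
[ 0.43108344 -0.35617183  0.17391797] [ 1.11  0.63 -0.74  1.75  0.51  0.96  0.27]
```

View pics/s13c.png

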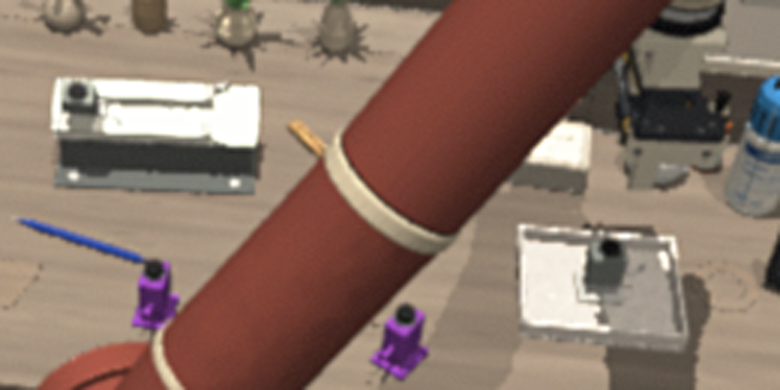

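View pics/w13.png

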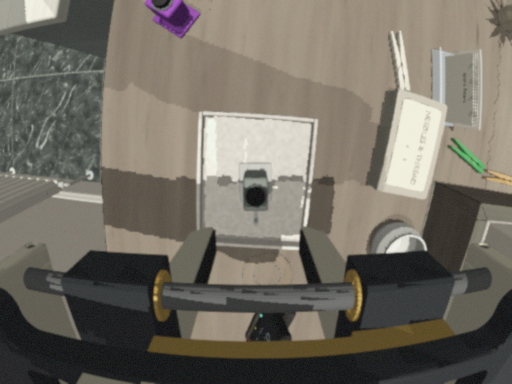

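View pics/t13.png

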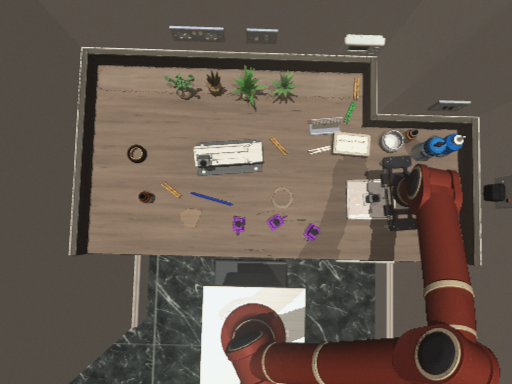

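```bash
python3 - <<'E'
from h import *
T=cap("top","t14");S=cap("side","s14")
def blob(c,p,th=60,w=9):
    x,y=map(int,np.round(proj(c,p)));g=c["color"].max(2);m=(g<th).astype('uint8');k=np.zeros_like(m);k[y-w:y+w,x-w:x+w]=1;m*=k
    n,l,s,ce=cv2.connectedComponentsWithStats(m);i=1+np.argmax(s[1:,4]);return ce[i],s[i]
B=TO+TR.apply([0,.062,.060])
a,sa=blob(T,B,50);b,sb=blob(S,B,50);print("top",a,sa,np.round(proj(T,B),1),"side",b,sb,np.round(proj(S,B),1))
p=tri([ray(T,*a),ray(S,*b)]);print("track frame mm",(1000*TR.inv().apply(p-TO)).round(1))
B2=np.array([.4315,-.3578,.070]);b,sb=blob(S,B2,50);print("tray side",b,sb,proj(S,B2),proj(S,B2-[0,0,.006]))
crop("t14","t14c",185,130,275,185,8);crop("s14","s14c",190,145,280,200,8)
E
```

```text
Traceback (most recent call last):
ValueError: attempt to get argmax of an empty sequence
```

```bash
python3 - <<'E'
from h import *
T=cap("top","t14");S=cap("side","s14")
for n,c in(("T",T),("S",S)):
  for y in(.052,.062,.067):
    print(n,y,[np.round(proj(c,TO+TR.apply([0,y,z])),1).tolist() for z in(.060,.066)])
  print(n,"tray",[np.round(proj(c,[.4315,-.3578,z]),1).tolist() for z in(.070,.064)])
crop("t14","t14c",185,130,275,185,8);crop("s14","s14c",190,145,280,200,8);crop("s14","s14d",340,195,420,255,8)
E
```

```text
T 0.052 [[206.1, 162.2], [206.0, 163.0]]
T 0.062 [[202.7, 162.4], [202.6, 163.2]]
T 0.067 [[201.0, 162.5], [200.9, 163.3]]
T tray [[375.5, 197.6], [375.0, 197.8]]
S 0.052 [[208.1, 160.0], [207.9, 159.3]]
S 0.062 [[204.7, 159.9], [204.5, 159.2]]
S 0.067 [[203.0, 159.8], [202.8, 159.1]]
S tray [[383.1, 211.3], [382.7, 212.8]]
```

View pics/t14c.png

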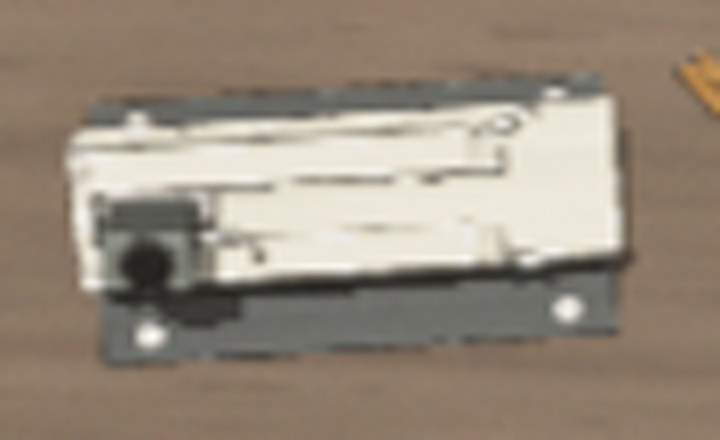

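View pics/s14c.png

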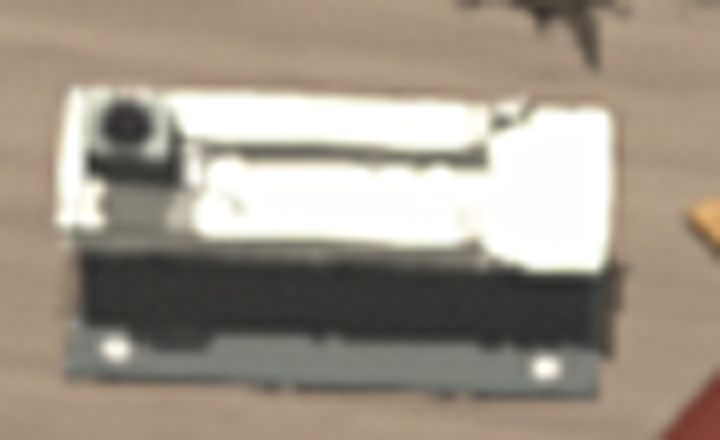

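View pics/s14d.png

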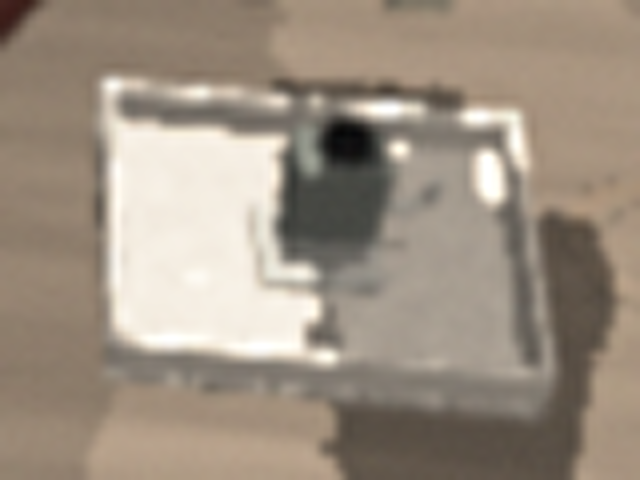

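```bash
python3 -c "
from plant import job,read_state
print(read_state()['ft_force'],job.job_done())"
```

```text
the job is handed in; nothing more can be done
[-0.20154491  0.27744354 -0.77968511] None
```

I finished the job and handed it in at about 29 s of the 64 s allowed; no verdict came back.

- **Button test:** I pressed the left grey hanger's button first, then the right one's. The left button stayed down (sound). The right one popped back up (faulty). I left the purple look-alikes alone.
- **Sound hanger:** I put it on the open floor of the rail, slid it under the lips from the open end, and pushed until it met the end stop. Contact came at y about 62.5 mm with about 5 N, against 62 mm for fully home. I then released it.
- **Faulty hanger:** It stands upright in the white tray. It touched the tray floor at the expected height, and its button still looks up.

**Last checks:**
- **Position in the rail:** The three cameras put the sound hanger between about 59.5 and 63 mm. After correcting the top and wrist views for the offset each showed at the rail's open end, those two agree at about 62 mm. The side view, which I did not correct, reads 59 to 60 mm. All of these are inside the 57 to 67 mm limits.
- **Button in the rail:** It still looked down, by eye only; my automatic button detection failed in the final pictures.
- **Other things on the worktop:** Nothing looked shifted in the last pictures, but I did not measure this. The gripper was clear and the wrist force was near zero when I handed in.

The rail's 30° lean was out of reach in the arm's first posture. I carried the gripped hanger through a swing in the air to re-pose the wrist before inserting it.

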